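# Make up two engine kits in their foam trays

## Robot

A 7-joint arm with a two-finger parallel gripper is mounted at the origin on the work surface. World frame = base frame: x ahead of the robot, y to its left, z up, the work surface at z = 0. Lengths are in m, angles in rad, forces in N, time in s.
With the tool pointing down it reaches from about 0.425 to 0.925 m from the base axis. Payload 6.8 kg.
Tool frame: the origin (TCP) lies between the finger pads; the fingertips stand r.tip_reach ahead of it and the grasp point (between the pads) lies 11 mm behind it (r.tip_reach is the distance from the TCP to the fingertips, in m); z points along the fingers, y is the direction in which the jaws open and shut (so a half turn about z gives the same grasp; the last joint's range is limited). The gripper opens to 85 mm and grips with 20 to 120 N. Pads are 22 mm wide; open, the fingers measure 114 mm over their backs; the gripper's body (76 mm by 85 mm) begins 54 mm behind the grasp point. The pads swing forward as they close: fully open they stand 13 mm farther back than shut.
Start: joints at [-1.222, 0.477, 0.022, 1.555, -0.011, 1.109, -0.083], TCP at [0.298, 0.606, 0.217] pointing down, gripper open.
Joint ranges: [-2.96, 2.96], [-0.34, 2.1], [-1.41, 1.46], [0.24, 2.44], [-1.37, 4.51], [0.17, 1.92], [-2.96, 2.96]. Speed limits (rad/s): [2.39, 2.39, 3.14, 3.14, 3.14, 3.14, 3.14].

## Interface

Orientations are given as a rotation vector (axis times angle).
In Python, from bench import r, eyes, spotter gives the robot as it stands.
- The arm moves only by the tool carry_out, never from a script. Its argument "series" is text: rows parted by semicolons, each of 5 numbers parted by spaces: the shift along the tool's x, y, z in cm, then the turn about the tool's z in rad, then the opening, from 0 (shut) to 1 (fully open). In form: x y z yaw gripper; .... A call has 1 to 8 rows; each row shifts and turns the commanded pose from where the row before left it, along the tool's axes as they then stand; what a row does not reach is not made up. A row lasts 1/8 s, in which the tool goes at most 62.5 mm and 10.7 degrees, less where a joint would pass 70% of its speed; a pose out of reach is approached as far as the arm can. A call with a gripper value outside its range is refused whole. The fingers move at their own pace and stop on an object; "grip_force" is the grip in N (left out, the last holds). Time passes only in rows, so rows that do not move let the fingers close. It gives the time, the measured TCP pose, the force and the opening at its end, in the units of the state.
- r.get_obs(): the state, without advancing time (a new reading comes with each control period).
- eyes.grab_frame(name): name is "scene" or "top" or "wrist"; returns a dict with "color" (384x512x3 uint8, blue, green, red), "intrinsics" (3x3 intrinsics, pixels), "D" ([k1, k2, p1, p2, k3] as OpenCV has them; the pictures are not rectified), "R" (3x3) and "t" (3): a world point X has camera coordinates R X + t; the wrist camera has in their place "T_tool_cam" (4x4, takes a point from camera to tool coordinates, whose origin is the TCP and whose axes are the flange's). Camera axes: x right, y down, z forward; pixel columns grow to the right and rows downward; lengths in m; the calibration is good to about 2 mm. A picture is of the moment at which its call begins: read the wrist's pose just before it. There is no depth.
- r.hand_in(): hands the job in, once; it reports no verdict.
Trained networks look in a picture, given as the dict that the camera call returned (one of the last four; its "shot" number tells which), for a name from the list of things; names that differ only in an ending like _2 or _b are one class to them, and where a whole thing is asked for, a point or a joint stands for the part that bears it (a point fixed in the world has none). Each returns a list of dicts, best first, with "confidence" (0 to 1); they miss things now and then, are a little off and sometimes report something else, mostly with a low value. They report only what shows in the picture. A call takes as long as a camera call.
- spotter.search_frame(picture, query): "uv" ([column, row] in pixels, amid what is visible of it).
- spotter.trace(picture, query): "pixels" (384x512 bool, what is visible of it) and "uv" ([column, row] in pixels, amid what is visible of it).
- spotter.mark_of(picture, query): "uv" ([column, row] in pixels: a listed point, or the origin of a listed thing).
The state is a dict: "clock": time; "joints": joint angles; "qvel": joint speeds; "tau": joint torques, N m; "tcp_pos": TCP position; "orientation": TCP orientation; "contact_force": force on the tool from outside, world axes, zero at the start; "moment": the same for the moment, N m; "grip_width": finger opening in m.
Only numpy, scipy, OpenCV 4.12 (cv2) and the standard library are available. Lean on these libraries where they do the work, as an engineer would, in place of code of your own. Each camera call takes 0.05 s, during which the arm holds its last target.

## Task

Make up the two engine kits: in the blue tray the bright domed piston, the black-coated wrist pin and the bright connecting rod, and in the red tray the piston with the flat black crown and the bright wrist pin. Each part goes fully down into its own cut-out in the foam: pistons standing crown up, pins standing on end, and the rod lying flat with its big end in the wide part of the long cut-out. Set the machined parts down without dropping them, and leave the dark rod, the oil filter and the lube tub where they are.

Things in the scene. Friction and masses are not known exactly. Their poses are not given: they have to be found in the camera images.
- piston_domed_mid (a point): Domed piston, bright bare aluminium, standing crown up: 56 mm diameter, 44 mm high at the crown's edge, 50.5 mm at the top of the dome, 150 g. Its full-round ring belt, the part to grip, reaches from 16 mm above the underside to the crown's edge; the skirts below are cut back at the pin bosses. Origin on its axis, 22 mm above the underside; z up.
- piston_flat_mid (a point): Flat-top piston, aluminium sides with a flat black-coated crown, standing crown up: 56 mm diameter, 44 mm high; ring belt (grip here) from 16 mm above its underside to the top. 150 g. Origin on its axis 22 mm above its underside; z up.
- pin_black_mid (a point): Black-coated wrist pin standing on end: 20 mm diameter, 44 mm high, 60 g. Origin at its centre, half-way up; z up along its axis.
- pin_bright_mid (a point): Bright steel wrist pin standing on end: 20 mm diameter, 44 mm high, 60 g. Origin at its centre, half-way up; z up along its axis.
- rod_bright_mid (a point): Bright connecting rod lying flat, 136 mm long, 22 mm thick at both ends, 300 g. Origin on the shank near its centre of mass, where to grip, 11 mm above the underside; the shank is 18 mm wide (y), from 3 to 19 mm above the underside, plain from -17 to 46 mm in x. x runs along it: big end (46 mm round, 52 over the shoulders) at x = -40, small end (26 mm round) at +60. z up.
- tray_blue: Blue kit tray, fixed, 184 mm (x) by 206 (y), 12 high: blue base, top 4 above the bench, under 8 of dark foam. Origin under its centre at bench height, z up. Cut-outs down to the base at (x, y): piston, 72 wide, (-44, -57.5); pin, 36 wide, (-50, 48); rod, along y: its origin at (38, 8), big end to -y (72 wide, y -68 to -14), small end to +y (46 wide, y 30 to 90), finger gap 100 wide between.
- tray_red: Red kit tray, fixed, 92 mm (x) by 148 (y) by 12 high: red base, its top 4 mm above the bench, under 8 mm of dark foam. Origin under its centre at bench height, z up. Round cut-outs down to the base, at (x, y) in mm: piston, 72 wide, (0, -29); pin, 36 wide, (0, 42).
- rod_dark_mid (a point): Dark grey connecting rod, same shape and frame as the bright one; stays where it lies.
- filter_mid (a point): Green canister oil filter standing on the bench, 62 mm diameter, 59 mm high, origin at its centre; stays where it is.
- tub_mid (a point): White tub of assembly lube with a yellow cap, 54 mm diameter, 52 mm high, origin at its centre; stays where it is.

How it is judged:
By the outcome, as a careful person would: the job done as asked, in the order asked, and still so for the second after the job is handed in, with the robot touching nothing.
It also fails if it takes over 134 s, if anything falls off the work surface, if the arm or the gripper's body presses on something with over 40 N, if the wrist force passes 120 N, or if a joint passes its speed limit or range.

## Working session

There is one attempt and no reset: what is moved stays moved. The work goes in short steps, Python scripts to look and compute and a tool call to move; the robot and the scene stay as the last step left them, time stands still between calls to the robot, and variables do not carry over. Pictures are saved under pics/ and viewed, and the job is handed in when it is done.

Besides the shell and the picture viewer there is one more tool, called after "Request:" as name(argument=value, ...) on one line, values as JSON. carry_out: Moves the arm, as the interface text tells. Its arguments: {"type":"object","properties":{"series":{"type":"string"},"grip_force":{"type":"number"}},"required":["series"]}

```bash
ls; mkdir -p pics
python3 - <<'E'
from bench import r, eyes, spotter
import cv2, numpy as np
o=r.get_obs()
for k,v in o.items(): print(k,np.round(v,4))
print(r.tip_reach)
for n in ["scene","top","wrist"]:
    f=eyes.grab_frame(n); cv2.imwrite(f"pics/a_{n}.png",f["color"])
    print(n,{k:np.round(v,4).tolist() for k,v in f.items() if k not in("color",)})
E
```

```text
pics
clock 0.0
joints [-1.2221  0.4778  0.0224  1.5565 -0.0115  1.1093 -0.0831]
qvel [-0.0001 -0.0004 -0.0008 -0.      0.0001 -0.001   0.0009]
tau [ 8.00000e-04 -5.96462e+01  1.60840e+00 -2.81188e+01  1.25000e-02
  9.60000e-03  0.00000e+00]
tcp_pos [0.2975 0.6052 0.2157]
orientation [-7.1120e-01 -3.0598e+00  2.8000e-03]
contact_force [ 0.1896 -0.4219  0.5055]
moment [-0.0085 -0.0205 -0.0189]
grip_width 0.0856
0.008
scene {'intrinsics': [[349.1678, 0.0, 257.3407], [0.0, 349.1678, 189.6093], [0.0, 0.0, 1.0]], 'D': [-0.0121, 0.0, 0.0, 0.0, 0.0], 'R': [[0.7387, 0.674, 0.0026], [0.4146, -0.4513, -0.7902], [-0.5315, 0.5848, -0.6128]], 't': [-0.3756, -0.1822, 1.2855], 'shot': 1}
top {'intrinsics': [[455.795, 0.0, 253.2529], [0.0, 455.795, 193.136], [0.0, 0.0, 1.0]], 'D': [-0.1653, 0.0, 0.0, 0.0, 0.0], 'R': [[0.0167, -0.9999, -0.0027], [-0.9987, -0.0166, -0.0477], [0.0477, 0.0035, -0.9989]], 't': [-0.0069, 0.5101, 1.3614], 'shot': 2}
wrist {'intrinsics': [[267.2654, 0.0, 256.5637], [0.0, 267.2654, 189.3188], [0.0, 0.0, 1.0]], 'D': [-0.0519, 0.0, 0.0, 0.0, 0.0], 'T_tool_cam': [[-0.0006, -0.9469, -0.3215, 0.082], [1.0, -0.0003, -0.0011, -0.0001], [0.001, -0.3215, 0.9469, -0.1579], [0.0, 0.0, 0.0, 1.0]], 'shot': 3}
```

View pics/a_scene.png

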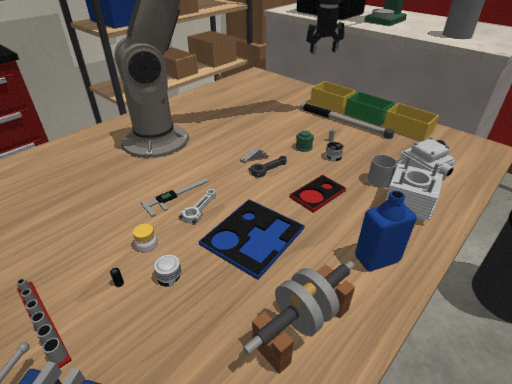

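View pics/a_top.png

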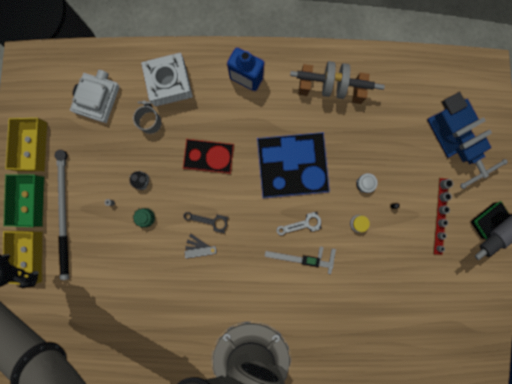

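View pics/a_wrist.png

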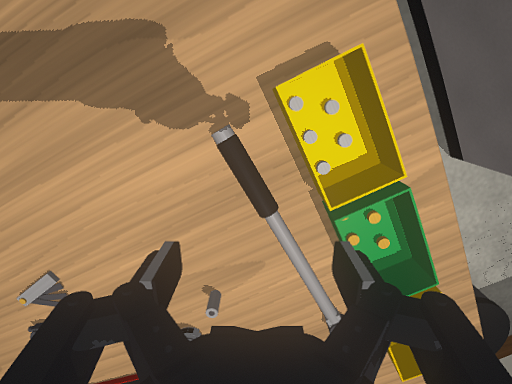

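The scene view shows the domed piston at (168,268), black pin (117,277), bright rod (200,205), flat piston (335,152), bright pin (332,135), blue tray (253,236) and red tray (318,193). The top view agrees. Now I'll triangulate.

```bash
cat > h.py <<'E'
from bench import r, eyes, spotter
import cv2, numpy as np
from scipy.spatial.transform import Rotation as Ro
from scipy.optimize import least_squares
def cam(name):
    o=r.get_obs(); f=eyes.grab_frame(name)
    if name=="wrist":
        T=np.eye(4);T[:3,:3]=Ro.from_rotvec(o["orientation"]).as_matrix();T[:3,3]=o["tcp_pos"]
        W=T@f["T_tool_cam"]; f["R"]=W[:3,:3].T; f["t"]=-W[:3,:3].T@W[:3,3]
    return f
def ray(f,uv):
    p=cv2.undistortPoints(np.array([[uv]],float),f["intrinsics"],f["D"])[0,0]
    R=np.array(f["R"]); d=R.T@np.array([p[0],p[1],1]); c=-R.T@np.array(f["t"])
    return c,d/np.linalg.norm(d)
def onz(f,uv,z):
    c,d=ray(f,uv); return c+d*(z-c[2])/d[2]
def tri(obs):
    A=np.zeros((3,3));b=np.zeros(3)
    for f,uv in obs:
        c,d=ray(f,uv);P=np.eye(3)-np.outer(d,d);A+=P;b+=P@c
    X=np.linalg.solve(A,b)
    res=[np.linalg.norm((np.eye(3)-np.outer(ray(f,uv)[1],ray(f,uv)[1]))@(X-ray(f,uv)[0])) for f,uv in obs]
    return X,max(res)
def proj(f,X):
    rv=cv2.Rodrigues(np.array(f["R"],float))[0]
    return cv2.projectPoints(np.array(X,float).reshape(-1,1,3),rv,np.array(f["t"],float),f["intrinsics"],np.array(f["D"],float))[0][:,0]
def rel(dst, yaw=None):
    """shift in tool axes (cm) from present pose to world dst (TCP)"""
    o=r.get_obs();R=Ro.from_rotvec(o["orientation"]).as_matrix()
    return R.T@(np.array(dst)-o["tcp_pos"])*100
def jaw():
    R=Ro.from_rotvec(r.get_obs()["orientation"]).as_matrix(); return R
E
python3 - <<'E'
from h import *
names=["piston_domed_mid","piston_flat_mid","pin_black_mid","pin_bright_mid","rod_bright_mid","tray_blue","tray_red","rod_dark_mid","filter_mid","tub_mid"]
fs={n:cam(n) for n in ("scene","top")}
for q in names:
    d={}
    for n,f in fs.items():
        l=spotter.mark_of(f,q)
        print(q,n,[(np.round(x["uv"],1).tolist(),round(x["confidence"],2)) for x in l[:3]])
        if l:d[n]=l[0]["uv"]
    if len(d)==2:
        X,e=tri([(fs[n],d[n]) for n in d]);print("   ",np.round(X,4),round(e,4), np.round(onz(fs["top"],d["top"],0.02),4))
print(r.get_obs()["clock"])
E
```

```text
piston_domed_mid scene [([166.3, 270.4], 0.63)]
piston_domed_mid top [([367.9, 180.9], 0.79)]
    [ 0.5512 -0.3444  0.0285] 0.0015 [ 0.5527 -0.3453  0.02  ]
piston_flat_mid scene [([336.3, 152.1], 0.68)]
piston_flat_mid top [([362.0, 223.7], 0.19)]
    [ 0.6051 -0.1695  0.338 ] 0.1942 [ 0.4229 -0.3279  0.02  ]
pin_black_mid scene [([114.5, 275.3], 0.69)]
pin_black_mid top [([391.7, 205.4], 0.5)]
    [ 0.4765 -0.4243  0.0224] 0.006 [ 0.4795 -0.4196  0.02  ]
pin_bright_mid scene [([332.2, 139.1], 0.54), ([252.8, 235.4], 0.34)]
pin_bright_mid top [([111.3, 202.7], 0.45)]
    [0.4762 0.4408 0.0032] 0.003 [0.4734 0.4335 0.02  ]
rod_bright_mid scene [([200.0, 204.1], 0.77)]
rod_bright_mid top [([297.5, 224.2], 0.72), ([145.5, 217.1], 0.61)]
    [ 0.4174 -0.1347  0.0141] 0.0023 [ 0.4189 -0.1324  0.02  ]
tray_blue scene [([254.5, 235.2], 0.81)]
tray_blue top [([296.2, 167.6], 0.92)]
    [ 0.5972 -0.1215  0.004 ] 0.0091 [ 0.5889 -0.1264  0.02  ]
tray_red scene [([319.5, 193.7], 0.85)]
tray_red top [([206.7, 157.7], 0.74)]
    [ 0.6204  0.1486 -0.0057] 0.0034 [0.6145 0.1438 0.02  ]
rod_dark_mid scene [([268.5, 168.7], 0.69)]
rod_dark_mid top [([205.6, 220.1], 0.56)]
    [ 0.426   0.1452 -0.0031] 0.0003 [0.4265 0.143  0.02  ]
filter_mid scene [([303.6, 137.2], 0.73)]
filter_mid top [([141.2, 216.5], 0.95)]
    [0.4307 0.3318 0.0395] 0.0037 [0.4335 0.3391 0.02  ]
tub_mid scene [([145.8, 236.0], 0.61)]
tub_mid top [([362.3, 224.2], 0.68)]
    [ 0.4247 -0.3213  0.0322] 0.0055 [ 0.4215 -0.3289  0.02  ]
1.25
```

Request:
carry_out(series="-2 -1.3 -1 0 1;-4.1 -2.6 -1 0 1;-4.1 -2.6 -1 0 1;-4.1 -2.6 0 0 1;-4.1 -2.6 0 0 1;-4.1 -2.6 0 0 1;-4.1 -2.6 0 0 1;-4.1 -2.6 0 0 1", grip_force=40)

```text
clock: 2.25
tcp_pos: [0.4884, 0.2922, 0.2477]
orientation: [0.714, 3.059, 0.001]
contact_force: [0.2, 1.2, -1.0]
grip_width: 0.0855
```

Request:
carry_out(series="-4.1 -2.6 0 0 1;-4.1 -2.6 0 0 1;-4.1 -2.6 0 0 1;-2.1 -1.3 0 0 1;0 0 0 0 1;0 0 0 0 1")

```text
clock: 3.0
tcp_pos: [0.5758, 0.1506, 0.247]
orientation: [-0.711, -3.06, -0.001]
contact_force: [-0.1, 0.7, -0.1]
grip_width: 0.0856
```

Run:
```python
from h import *
o=r.get_obs(); print(np.round(o["joints"],3),np.round(o["tcp_pos"],4),np.round(o["qvel"],3)); print(np.round(jaw(),3))
f=cam("wrist"); cv2.imwrite("pics/b_wrist.png",f["color"])
```

```text
[-0.538  0.32   0.226  1.731 -0.08   1.099  0.828] [0.5758 0.1506 0.247 ] [-0.017  0.002 -0.012  0.    -0.    -0.003 -0.002]
[[-0.898  0.441 -0.   ]
 [ 0.441  0.898  0.001]
 [ 0.     0.001 -1.   ]]
```

View pics/b_wrist.png

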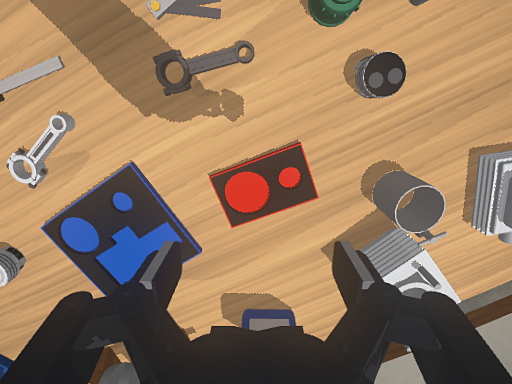

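The wrist view shows the red tray holes at (246,192) and (290,177), the blue tray partly behind a finger, and the flat piston at (381,75). Next I'll measure the red holes and move toward the blue side.

Request:
carry_out(series="-1.9 -4.6 0 0 1;-1.9 -4.6 0 0 1;-1.9 -4.6 0 0 1;-1.9 -4.6 0 0 1;-1.9 -4.6 0 0 1;-1.9 -4.6 0 0 1;-1.9 -4.6 0 0 1;-1.9 -4.6 0 0 1")

```text
clock: 4.05
tcp_pos: [0.5507, -0.2468, 0.2469]
orientation: [0.707, 3.061, 0.001]
contact_force: [0.1, -0.2, 0.6]
grip_width: 0.0856
```

Request:
carry_out(series="0 0 0 0 1;0 0 0 0 1")

```text
clock: 4.3
tcp_pos: [0.5509, -0.2452, 0.2466]
orientation: [-0.708, -3.06, -0.002]
contact_force: [-0.2, 0.4, -0.3]
grip_width: 0.0856
```

Run:
```python
from h import *
o=r.get_obs(); print(o["clock"],np.round(o["joints"],3),np.round(o["tcp_pos"],4),np.round(o["qvel"],3))
f=cam("wrist"); cv2.imwrite("pics/c_wrist.png",f["color"])
for q in ["piston_domed_mid","pin_black_mid","rod_bright_mid","tray_blue","tray_red","tub_mid"]:
    for x in spotter.mark_of(f,q)[:2]: print(q,np.round(x["uv"],1),round(x["confidence"],2),np.round(onz(f,x["uv"],0.022),4),np.round(onz(f,x["uv"],0.0),4))
```

```text
4.3 [ 0.009  0.346  0.397  1.722 -0.149  1.104  1.569] [ 0.5509 -0.2452  0.2466] [-0.019 -0.003 -0.017  0.001  0.     0.     0.002]
piston_domed_mid [198.3 186.9] 0.95 [ 0.5514 -0.3438  0.022 ] [ 0.5557 -0.3515  0.    ]
piston_domed_mid [124.1 172.4] 0.19 [ 0.4822 -0.433   0.022 ] [ 0.4825 -0.4459 -0.    ]
pin_black_mid [125.8 171.1] 0.67 [ 0.4817 -0.4295  0.022 ] [ 0.482  -0.4422  0.    ]
rod_bright_mid [165.1 105. ] 0.58 [ 0.4278 -0.3258  0.022 ] [ 0.425  -0.3325  0.    ]
tray_blue [345.5 146.4] 0.87 [ 0.5913 -0.1225  0.022 ] [ 0.5979 -0.1175  0.    ]
tray_red [507.   91.7] 0.88 [0.6185 0.1171 0.022 ] [0.6267 0.1359 0.    ]
tub_mid [164.  102.8] 0.74 [ 0.4246 -0.3256  0.022 ] [ 0.4216 -0.3323  0.    ]
tub_mid [345.6 145.8] 0.5 [ 0.5905 -0.1221  0.022 ] [ 0.5971 -0.117   0.    ]
```

View pics/c_wrist.png

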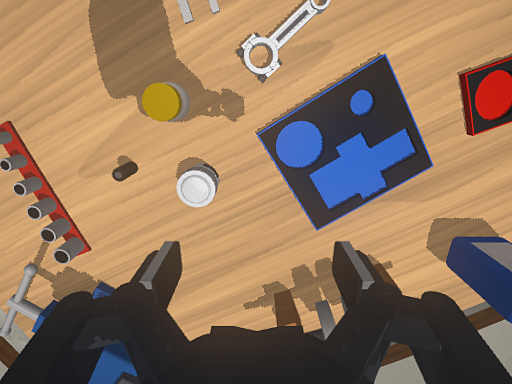

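The view shows the blue tray with corners near (258,131), (384,55), (432,164) and (318,229), its piston hole at (298,144) and its pin hole at (361,102). The domed piston is at (197,187) and the black pin at (125,171). Now I'll fit the trays.

```bash
cat > trays.py <<'E'
from h import *
def blobs(f,img,color):
    hsv=cv2.cvtColor(img,cv2.COLOR_BGR2HSV)
    if color=="blue": m=cv2.inRange(hsv,(105,120,90),(125,255,255))
    else: m=cv2.inRange(hsv,(0,180,130),(8,255,255))|cv2.inRange(hsv,(172,180,130),(180,255,255))
    m=cv2.morphologyEx(m,cv2.MORPH_OPEN,np.ones((3,3)))
    n,l,s,c=cv2.connectedComponentsWithStats(m)
    return m,l,[(i,s[i],c[i]) for i in range(1,n) if s[i,4]>60]
E
python3 - <<'E'
from trays import *
import pickle
f=cam("wrist"); t=cam("top"); s=cam("scene")
for n,g in (("wrist",f),("top",t),("scene",s)):
    for col in ("blue","red"):
        m,l,b=blobs(g,g["color"],col)
        print(n,col)
        for i,st,c in b: print("  ",st.tolist(),np.round(c,1),np.round(onz(g,c,0.006)[:2],4))
pickle.dump((f,t,s),open("c.pkl","wb"))
E
```

```text
wrist blue
   [351, 89, 23, 26, 462] [361.9 101.8] [ 0.5458 -0.076 ]
   [277, 121, 47, 47, 1752] [300.  143.8] [ 0.5625 -0.1803]
   [310, 129, 106, 79, 4263] [360.5 167.2] [ 0.6366 -0.1101]
   [460, 237, 44, 31, 417] [481.1 246.7] [0.871  0.0412]
   [34, 315, 11, 16, 90] [ 39.  322.1] [ 0.6593 -0.7903]
   [89, 349, 48, 35, 959] [110.3 368.3] [ 0.8257 -0.733 ]
wrist red
   [476, 70, 36, 49, 1412] [494.5  94.2] [0.6197 0.11  ]
   [2, 122, 26, 33, 305] [ 13.8 140.7] [ 0.3603 -0.5741]
   [21, 159, 20, 18, 169] [ 30.8 168.5] [ 0.408  -0.5788]
   [36, 183, 19, 15, 126] [ 45.5 190.5] [ 0.4483 -0.5808]
   [56, 204, 12, 14, 80] [ 61.2 211.1] [ 0.489  -0.5803]
top blue
   [228, 49, 15, 19, 167] [235.1  57.3] [0.9337 0.0654]
   [248, 58, 15, 19, 148] [255.8  67.6] [9.01e-01 1.00e-04]
   [445, 113, 25, 18, 246] [456.5 121. ] [ 0.7505 -0.6398]
   [262, 137, 53, 33, 1166] [290.3 152.7] [ 0.6356 -0.1091]
   [467, 141, 22, 17, 180] [477.  149.2] [ 0.6623 -0.7081]
   [302, 166, 23, 23, 427] [312.9 177.4] [ 0.5614 -0.179 ]
   [273, 178, 12, 11, 108] [278.7 182.8] [ 0.5432 -0.0749]
top red
   [207, 147, 22, 21, 362] [217.4 157. ] [0.6188 0.1125]
   [191, 150, 9, 9, 68] [194.7 154.3] [0.6262 0.1823]
scene blue
   [367, 202, 49, 39, 1054] [393.8 220. ] [0.8428 0.1786]
   [243, 213, 11, 7, 63] [248.3 216. ] [ 0.5431 -0.0744]
   [240, 219, 49, 43, 1163] [264.9 240.7] [ 0.6374 -0.1132]
   [211, 231, 28, 19, 400] [224.6 240. ] [ 0.5609 -0.1797]
   [20, 369, 19, 15, 175] [ 29.4 376.6] [ 0.5491 -0.6439]
scene red
   [301, 190, 22, 13, 227] [311.4 195.9] [0.6187 0.1132]
```

Run:
```python
from h import *
import pickle
f,t,s=pickle.load(open("c.pkl","rb"))
f=cam("wrist");t=cam("top");s=cam("scene")
for q in ["piston_domed_mid","pin_black_mid","rod_bright_mid"]:
    ob=[]
    for n,g in (("w",f),("t",t),("s",s)):
        l=spotter.mark_of(g,q)
        l=[x for x in l if x["confidence"]>.4]
        if q=="rod_bright_mid" and n=="w": l=[]
        if l: ob.append((g,l[0]["uv"]))
    X,e=tri(ob); print(q,len(ob),np.round(X,4),round(e,4))
print(np.round(rel([.5513,-.3442,.10]),2))
```

```text
piston_domed_mid 2 [ 0.552  -0.3429  0.0341] 0.0016
pin_black_mid 2 [ 0.4799 -0.4311  0.0305] 0.0019
rod_bright_mid 2 [ 0.418  -0.1343  0.0236] 0.0002
[-4.36 -8.67 14.67]
```

Request:
carry_out(series="-1.1 -2.2 1 0 1;-1.1 -2.2 3 0 1;-1.1 -2.2 4 0 1;-1.1 -2.1 4 0 1;0 0 2.5 0 1;0 0 0 0 1;0 0 0 0 1")

```text
clock: 6.28
tcp_pos: [0.5524, -0.3447, 0.1028]
orientation: [0.71, 3.059, -0.0]
contact_force: [0.1, 0.5, 0.1]
grip_width: 0.0852
```

Run:
```python
from h import *
f=cam("wrist"); cv2.imwrite("pics/d_wrist.png",f["color"])
o=r.get_obs(); print(o["clock"],np.round(o["tcp_pos"],4))
for q in ["piston_domed_mid"]:
    for x in spotter.mark_of(f,q)[:2]: print(q,np.round(x["uv"],1),round(x["confidence"],2),np.round(onz(f,x["uv"],0.022),4))
    for x in spotter.trace(f,q)[:1]:
        m=x["pixels"].astype(np.uint8); c=max(cv2.findContours(m,0,2)[0],key=cv2.contourArea); print(cv2.minEnclosingCircle(c),cv2.boundingRect(c))
print(np.round(proj(f,[[.5513,-.3442,0],[.5513,-.3442,.044],[.5513,-.3442,.0505]]),1))
```

```text
6.325 [ 0.5526 -0.3447  0.1033]
piston_domed_mid [258.1 184.9] 0.73 [ 0.5482 -0.3415  0.022 ]
((259.5066833496094, 186.87228393554688), 35.30240249633789) (227, 152, 64, 71)
[[256.9 182. ]
 [257.  197.2]
 [257.  199.9]]
```

View pics/d_wrist.png

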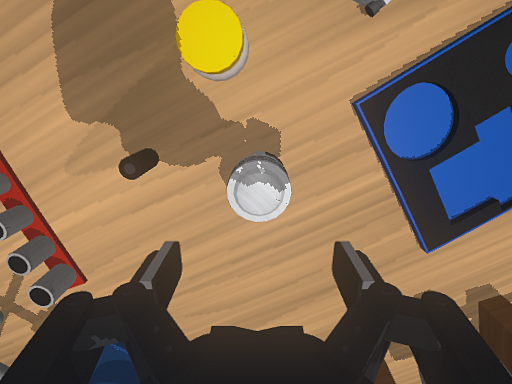

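The crown rim spans columns 228–291 with its bottom at row 221, so its centre is near (259.5,190). I'll compute that at crown height.

Run:
```python
from h import *
f=cam("wrist")
for uv in [(259.5,189.5),(259.5,191)]: print(np.round(onz(f,uv,.044),4))
th=np.linspace(0,2*np.pi,40)
img=f["color"].copy()
for c,col in (((.5513,-.3442),(0,0,255)),((.5490,-.3405),(0,255,0))):
  for z in (.044,):
    P=proj(f,np.c_[c[0]+.028*np.cos(th),c[1]+.028*np.sin(th),0*th+z]); cv2.polylines(img,[P.round().astype(int)],True,col)
cv2.imwrite("pics/d2.png",cv2.resize(img[130:250,180:340],None,fx=4,fy=4))
print(np.round(rel([.549,-.341,.021]),2))
```

```text
[ 0.5464 -0.3393  0.044 ]
[ 0.5476 -0.3399  0.044 ]
[0.49 0.18 8.21]
```

View pics/d2.png

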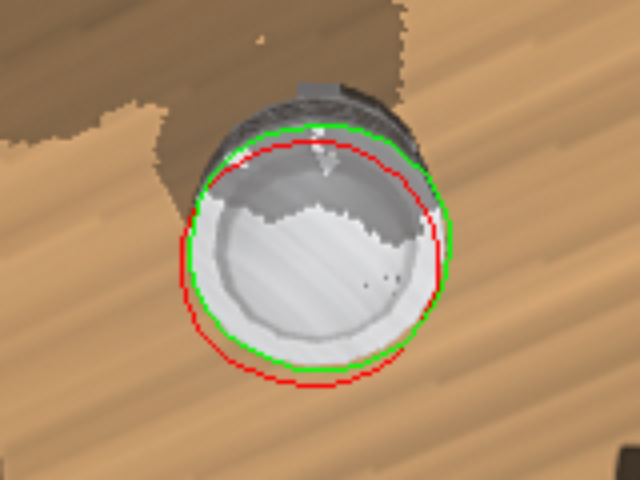

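Request:
carry_out(series="0.45 0.2 2 0 1;0 0 2.5 0 1;0 0 2 0 1;0 0 1.2 0 1;0 0 0.5 0 1;0 0 0 0 1;0 0 0 0 1")

```text
clock: 7.35
tcp_pos: [0.5489, -0.3412, 0.0204]
orientation: [0.711, 3.059, -0.0]
contact_force: [0.5, -0.4, 1.1]
grip_width: 0.0853
```

Request:
carry_out(series="0 0 0 0 0;0 0 0 0 0;0 0 0 0 0;0 0 0 0 0;0 0 0 0 0;0 0 0 0 0", grip_force=45)

```text
clock: 8.1
tcp_pos: [0.5487, -0.3409, 0.0207]
orientation: [0.711, 3.059, 0.0]
contact_force: [-1.5, 1.9, 6.4]
grip_width: 0.0534
```

Request:
carry_out(series="0 0 -0.5 0 0;0 0 -1.5 0 0;0 0 -2 0 0;0 0 -2 0 0;0 0 0 0 0;0 0 0 0 0")

```text
clock: 8.85
tcp_pos: [0.5482, -0.3405, 0.0796]
orientation: [-0.711, -3.06, -0.0]
contact_force: [-0.3, -0.1, -2.3]
grip_width: 0.0537
```

Run:
```python
from h import *
f=cam("wrist"); s=cam("scene")
cv2.imwrite("pics/e1.png",f["color"]); cv2.imwrite("pics/e2.png",cv2.resize(s["color"][200:330,80:260],None,fx=4,fy=4))
print(r.get_obs()["grip_width"])
```

```text
0.053392575640058025
```

View pics/e1.png

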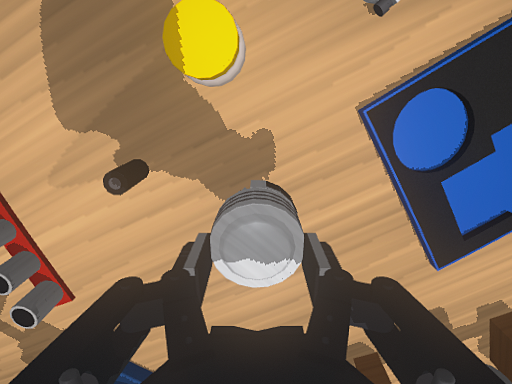

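View pics/e2.png

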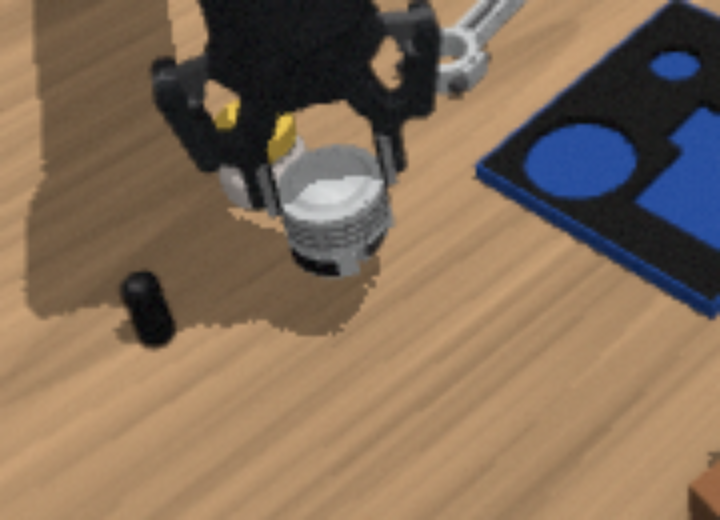

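Run:
```python
from h import *
f=cam("wrist");img=f["color"].copy()
o=r.get_obs();p=o["tcp_pos"];z=.044+p[2]-.0207
th=np.linspace(0,2*np.pi,40); R=jaw()
for dx,col in ((0,(0,0,255)),(.003,(0,255,0))):
    c=p+R@[dx,0,0]; P=proj(f,np.c_[c[0]+.028*np.cos(th),c[1]+.028*np.sin(th),0*th+z]); cv2.polylines(img,[P.round().astype(int)],True,col)
cv2.imwrite("pics/e3.png",cv2.resize(img[160:310,170:340],None,fx=4,fy=4))
print(np.round(rel([.5615,-.1797,.08]),2))
```

```text
[ 5.86 15.03 -0.1 ]
```

View pics/e3.png

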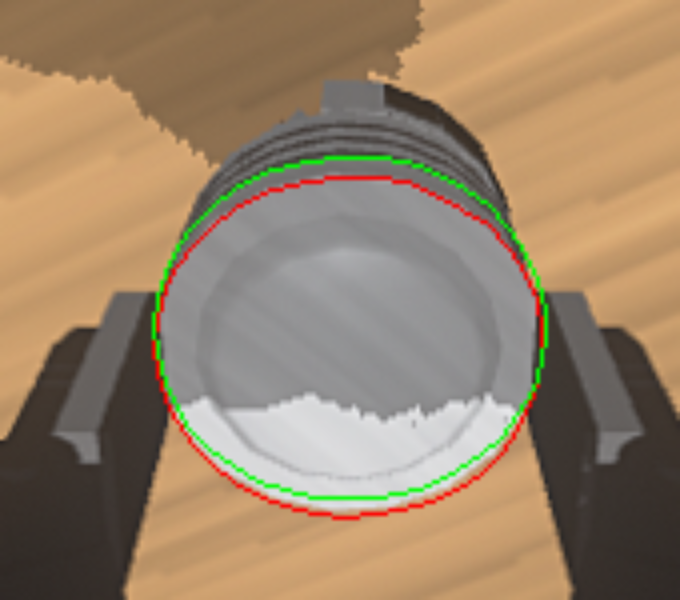

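Request:
carry_out(series="0.6 1.5 0 0 0;1.4 3.5 0 0 0;1.4 3.6 0 0 0;1.4 3.6 0 0 0;0.6 1.9 0 0 0;0.3 0.9 1 0 0;0 0 1 0 0;0 0 0 0 0")

```text
clock: 10.0
tcp_pos: [0.5621, -0.1826, 0.0584]
orientation: [-0.714, -3.057, 0.002]
contact_force: [0.5, 0.3, -1.0]
grip_width: 0.0533
```

Run:
```python
from h import *
f=cam("wrist"); cv2.imwrite("pics/f1.png",f["color"])
o=r.get_obs();print(o["clock"],np.round(o["tcp_pos"],4),np.round(rel([.5615,-.1797,.025]),2))
s=cam("scene");cv2.imwrite("pics/f2.png",cv2.resize(s["color"][170:300,160:320],None,fx=4,fy=4))
```

```text
10.05 [ 0.5625 -0.1828  0.059 ] [0.22 0.24 3.4 ]
```

View pics/f1.png

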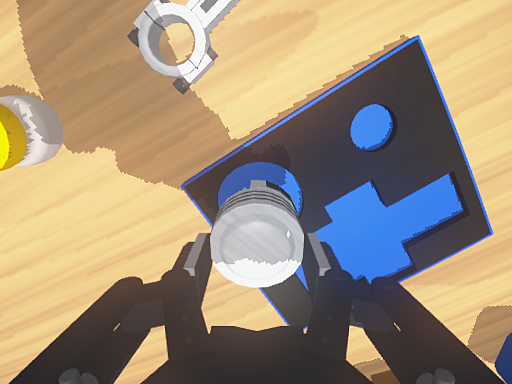

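View pics/f2.png

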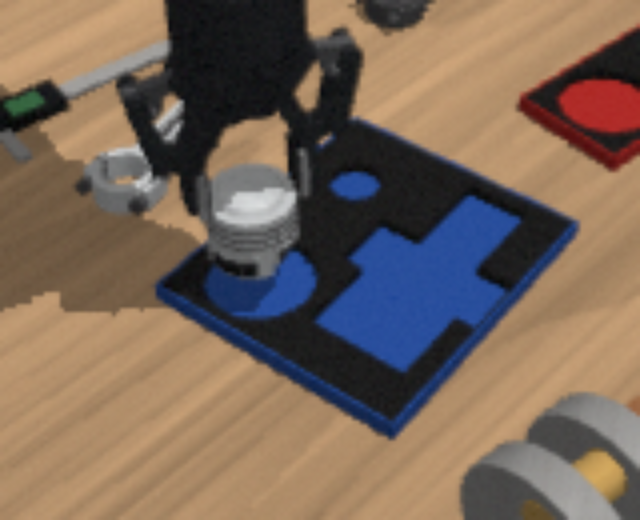

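```bash
cat >> h.py <<'E'
TH=np.linspace(0,2*np.pi,60)
def circ(img,f,c,rad,z,col):
    P=proj(f,np.c_[c[0]+rad*np.cos(TH),c[1]+rad*np.sin(TH),0*TH+z]); cv2.polylines(img,[P.round().astype(int)],True,col)
E
python3 - <<'E'
from h import *
f=cam("wrist");img=f["color"].copy()
circ(img,f,(.5615,-.1797),.036,.012,(0,0,255)); circ(img,f,(.544,-.0752),.018,.012,(0,0,255))
cv2.imwrite("pics/f3.png",img)
E
```

```text
(no output)
```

View pics/f3.png

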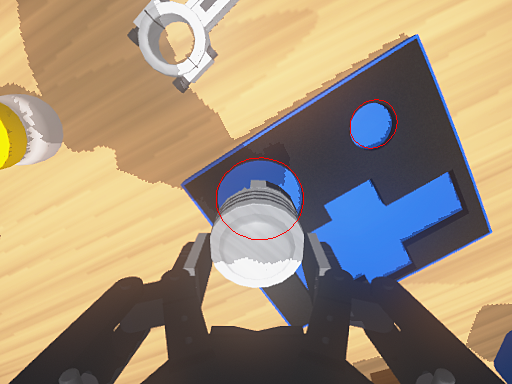

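Request:
carry_out(series="0.2 0.25 0.5 0 0;0 0 1.2 0 0;0 0 0.9 0 0;0 0 0.4 0 0;0 0 0.2 0 0;0 0 0.1 0 0;0 0 0 0 0;0 0 0 0 0")

```text
clock: 11.15
tcp_pos: [0.5629, -0.178, 0.0269]
orientation: [0.711, 3.06, 0.0]
contact_force: [-0.3, 0.2, -1.7]
grip_width: 0.0534
```

Request:
carry_out(series="0 0 0.1 0 0;0 0 0.1 0 0;0 0 0 0 0")

```text
clock: 11.52
tcp_pos: [0.5627, -0.1779, 0.0248]
orientation: [0.711, 3.06, 0.0]
contact_force: [1.1, 1.8, 0.6]
grip_width: 0.0532
```

Request:
carry_out(series="0 0 0.05 0 0;0 0 0 0 0")

```text
clock: 11.78
tcp_pos: [0.5628, -0.1779, 0.0247]
orientation: [0.711, 3.06, 0.0]
contact_force: [-1.0, 0.8, 5.6]
grip_width: 0.0534
```

Request:
carry_out(series="0 0 0 0 0.7;0 0 0 0 0.9;0 0 0 0 0.9;0 0 0 0 0.9;0 0 -1 0 0.9;0 0 -2.5 0 0.9;0 0 -4 0 0.9;0 0 -2 0 0.9")

```text
clock: 12.78
tcp_pos: [0.5638, -0.1785, 0.122]
orientation: [0.711, 3.057, 0.0]
contact_force: [-0.4, -0.2, 0.2]
grip_width: 0.0767
```

Run:
```python
from h import *
f=cam("wrist");cv2.imwrite("pics/g1.png",f["color"])
s=cam("scene");cv2.imwrite("pics/g2.png",cv2.resize(s["color"][170:300,160:320],None,fx=4,fy=4))
o=r.get_obs();print(o["clock"],np.round(o["tcp_pos"],4),np.round(rel([.48,-.43,.11]),2))
```

```text
12.875 [ 0.5645 -0.1786  0.1223] [ -3.5  -26.29   1.2 ]
```

View pics/g1.png

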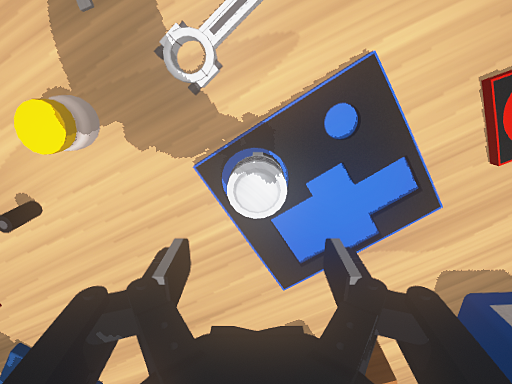

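View pics/g2.png

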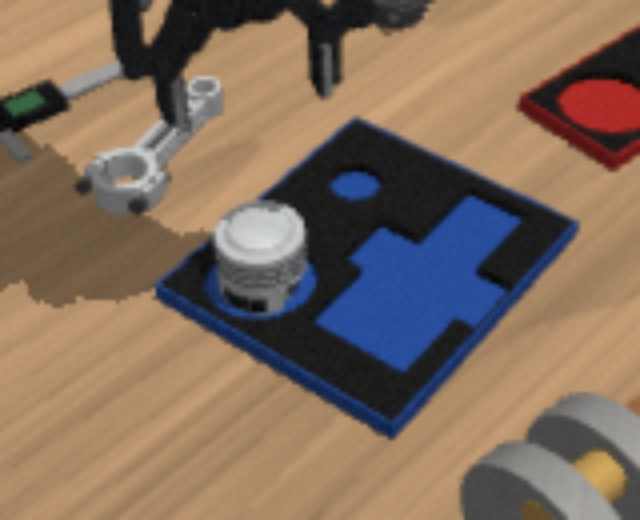

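The domed piston stands seated in its hole, at (257,190) in the wrist view with an even blue ring around it. Next is the black pin.

Request:
carry_out(series="-0.2 -2 0 0 0.9;-0.5 -4 0 0 0.9;-0.6 -4.3 0 0 0.9;-0.6 -4.3 0 0 0.9;-0.6 -4.3 0 0 0.9;-0.5 -4.3 0.3 0 0.9;-0.5 -2.5 0.6 0 0.9;0 0 0 0 0.9")

```text
clock: 13.88
tcp_pos: [0.4768, -0.4272, 0.1086]
orientation: [-0.719, -3.055, 0.002]
contact_force: [0.2, -0.4, 0.8]
grip_width: 0.0765
```

```bash
cat > pinlook.py <<'E'
from h import *
import sys
q=sys.argv[1]; guess=eval(sys.argv[2]); out=sys.argv[3]
f=cam("wrist");img=f["color"].copy()
o=r.get_obs();print(o["clock"],np.round(o["tcp_pos"],4),np.round(o["joints"],2))
for x in spotter.mark_of(f,q)[:2]: print(np.round(x["uv"],1),round(x["confidence"],2),np.round(onz(f,x["uv"],0.022),4))
for g,col in guess:
    circ(img,f,g,.010,.044,col);circ(img,f,g,.010,.0,col)
p=proj(f,[*guess[0][0],.022])[0].astype(int)
x0,y0=np.clip(p[0]-75,0,362),np.clip(p[1]-60,0,264)
cv2.imwrite(out,cv2.resize(img[y0:y0+120,x0:x0+150],None,fx=5,fy=5)); print(x0,y0)
print(np.round(rel([*guess[0][0],.02]),2))
E
python3 pinlook.py pin_black_mid "[((.481,-.43),(0,0,255))]" pics/h1.png
```

```text
13.925 [ 0.4784 -0.4251  0.1088] [ 0.34  0.56  0.4   1.76 -0.27  0.88  1.97]
[257.5 193.4] 0.62 [ 0.4813 -0.4291  0.022 ]
181 133
[-0.42 -0.5   8.91]
```

View pics/h1.png

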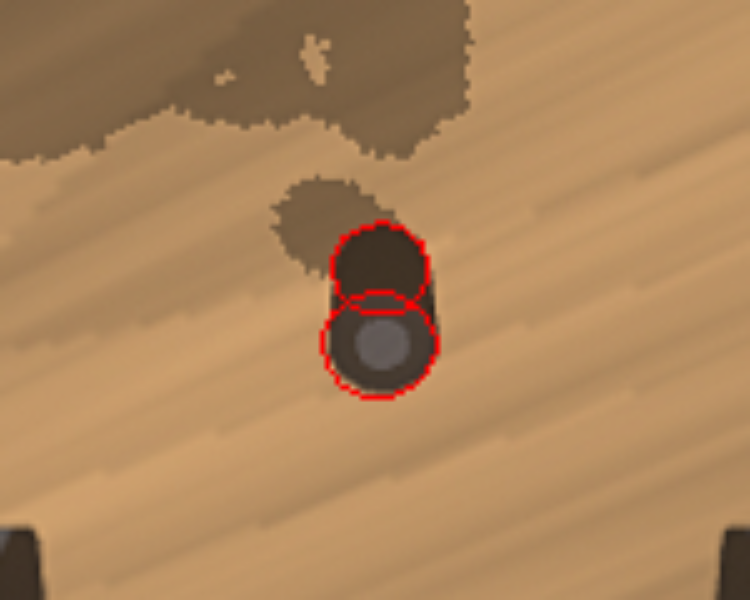

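Run:
```python
from h import *
f=eyes.grab_frame("wrist"); T=np.linalg.inv(f["T_tool_cam"])
f["R"]=T[:3,:3];f["t"]=T[:3,3]
for w in (.0853,.0534):
  for z in (.016,.008,.0,-.005,-.010):
    print(w,z,np.round(proj(f,[[.011,-w/2,z],[-.011,-w/2,z],[.011,w/2,z],[-.011,w/2,z]]),0).tolist())
print(np.round(rel([.481,-.43,.025]),2))
```

```text
0.0853 0.016 [[196.0, 205.0], [199.0, 233.0], [318.0, 205.0], [315.0, 233.0]]
0.0853 0.008 [[194.0, 210.0], [196.0, 239.0], [320.0, 210.0], [318.0, 239.0]]
0.0853 0.0 [[191.0, 215.0], [194.0, 245.0], [323.0, 215.0], [320.0, 245.0]]
0.0853 -0.005 [[189.0, 218.0], [192.0, 249.0], [325.0, 218.0], [322.0, 249.0]]
0.0853 -0.01 [[187.0, 221.0], [190.0, 253.0], [327.0, 221.0], [324.0, 253.0]]
0.0534 0.016 [[219.0, 205.0], [220.0, 233.0], [295.0, 205.0], [294.0, 233.0]]
0.0534 0.008 [[217.0, 210.0], [219.0, 239.0], [297.0, 210.0], [295.0, 239.0]]
0.0534 0.0 [[216.0, 215.0], [217.0, 245.0], [298.0, 215.0], [297.0, 245.0]]
0.0534 -0.005 [[215.0, 218.0], [216.0, 249.0], [300.0, 218.0], [298.0, 249.0]]
0.0534 -0.01 [[213.0, 222.0], [215.0, 253.0], [301.0, 222.0], [299.0, 253.0]]
[-0.36 -0.61  8.44]
```

Run:
```python
from h import *
o=r.get_obs();R=jaw();p=o["tcp_pos"];w=o["grip_width"]; print(r.tip_reach,w,np.round(p,4))
s=cam("scene");img=s["color"].copy()
c=proj(s,p)[0].astype(int);x0,y0=max(c[0]-70,0),c[1]-70
big=cv2.resize(img[y0:y0+120,x0:x0+150],None,fx=5,fy=5,interpolation=cv2.INTER_NEAREST)
for z,col in ((.008,(0,0,255)),(-.005,(0,255,0)),(-.025,(255,0,0))):
    for y in (-w/2,w/2):
        P=proj(s,[p+R@[x,y,z] for x in (-.011,.011)]); P=((P-[x0,y0]+.5)*5).astype(int)
        cv2.line(big,tuple(map(int,P[0])),tuple(map(int,P[1])),col,2)
cv2.imwrite("pics/h2.png",big)
```

```text
0.008 0.07689864094991831 [ 0.4805 -0.4231  0.1094]
```

View pics/h2.png

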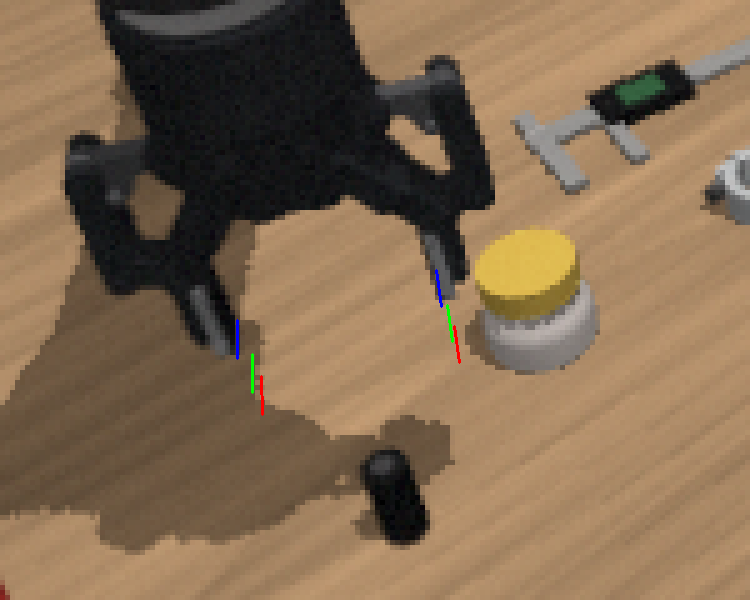

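Request:
carry_out(series="0 0 0 0 0.2;0 0 0 0 0.2;0 0 0 0 0.2;0 0 0 0 0.2;0 0 0 0 0.2")

```text
clock: 14.7
tcp_pos: [0.4808, -0.424, 0.1102]
orientation: [0.711, 3.06, 0.0]
contact_force: [-0.1, -0.2, -0.1]
grip_width: 0.0169
```

```bash
cat > tip.py <<'E'
from h import *
import sys
o=r.get_obs();R=jaw();p=o["tcp_pos"];w=o["grip_width"]; print(r.tip_reach,w,np.round(p,4))
s=cam("scene");img=s["color"].copy()
c=proj(s,p)[0].astype(int);x0,y0=max(c[0]-70,0),c[1]-70
big=cv2.resize(img[y0:y0+120,x0:x0+150],None,fx=5,fy=5,interpolation=cv2.INTER_NEAREST)
for z,col in ((.008,(0,0,255)),(-.005,(0,255,0)),(-.025,(255,0,0))):
    for y in (-w/2,w/2):
        P=proj(s,[p+R@[x,y,z] for x in (-.011,.011)]); P=((P-[x0,y0]+.5)*5).astype(int)
        cv2.line(big,tuple(map(int,P[0])),tuple(map(int,P[1])),col,2)
cv2.imwrite(sys.argv[1],big)
f=cam("wrist");cv2.imwrite(sys.argv[2],f["color"])
E
python3 tip.py pics/i1.png pics/i2.png
```

```text
0.008 0.016941474230040575 [ 0.4808 -0.424   0.1102]
```

View pics/i1.png

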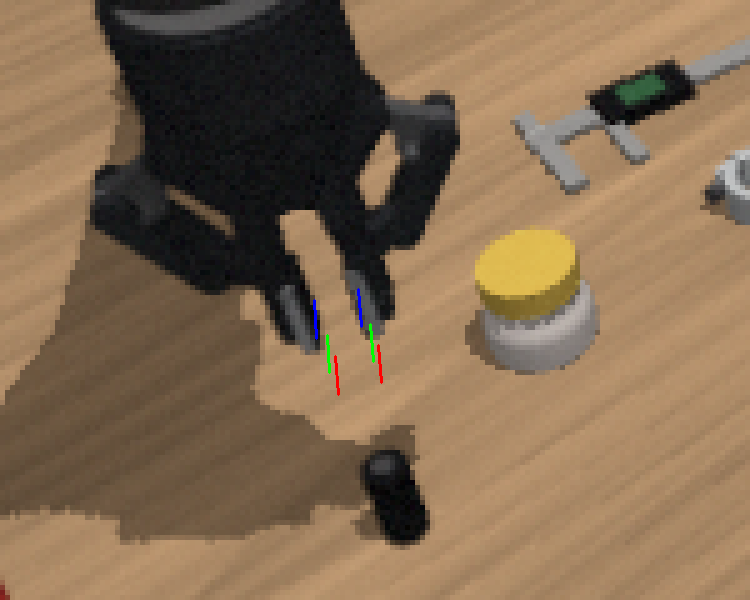

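View pics/i2.png

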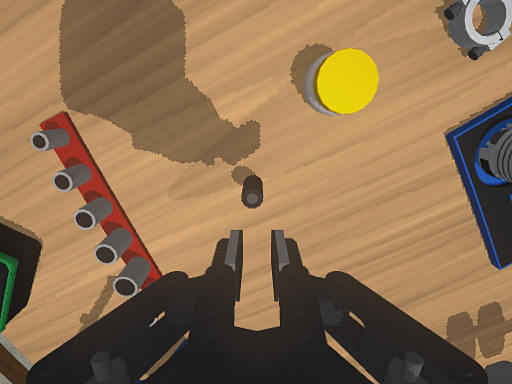

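Request:
carry_out(series="-0.3 -0.5 0 0 0.6;0 0 2.5 0 0.6;0 0 3 0 0.6;0 0 2 0 0.6;0 0 1 0 0.6;0 0 0 0 0.6;0 0 0 0 0.6")

```text
clock: 15.68
tcp_pos: [0.4818, -0.4304, 0.0261]
orientation: [0.711, 3.059, -0.001]
contact_force: [0.8, -0.6, 0.2]
grip_width: 0.0514
```

```bash
python3 tip.py pics/j1.png pics/j2.png
```

```text
0.008 0.051358055308445304 [ 0.4818 -0.4304  0.0261]
```

View pics/j1.png

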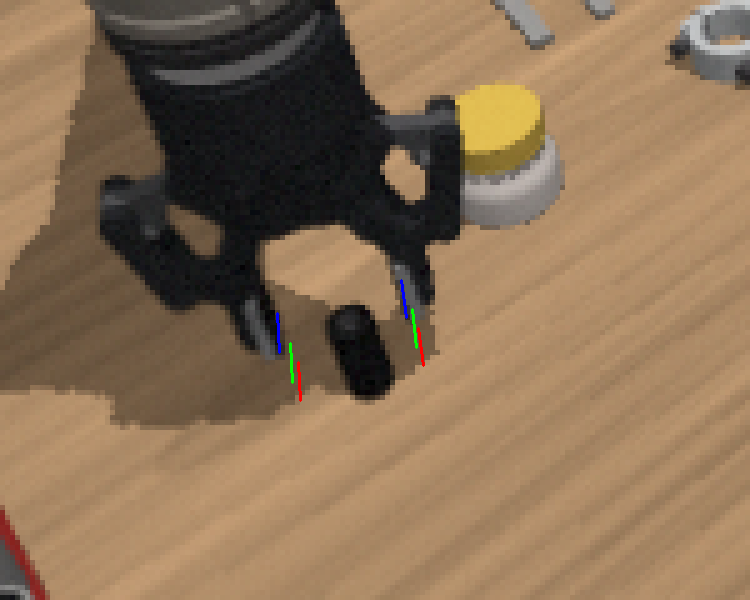

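View pics/j2.png

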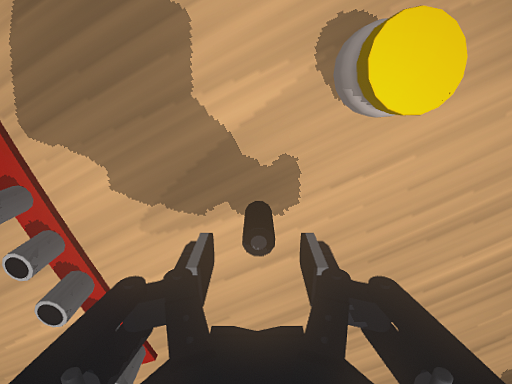

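Request:
carry_out(series="0 0 0.8 0 0.6;0 0 0.6 0 0.6;0 0 0.3 0 0.6;0 0 0.3 0 0.6;0 0 0 0 0.6")

```text
clock: 16.4
tcp_pos: [0.4811, -0.4297, 0.0049]
orientation: [-0.711, -3.06, -0.0]
contact_force: [-0.5, 0.6, -0.2]
grip_width: 0.0512
```

```bash
python3 tip.py pics/k1.png pics/k2.png
```

```text
0.008 0.05123398297919845 [ 0.4811 -0.4297  0.0049]
```

View pics/k1.png

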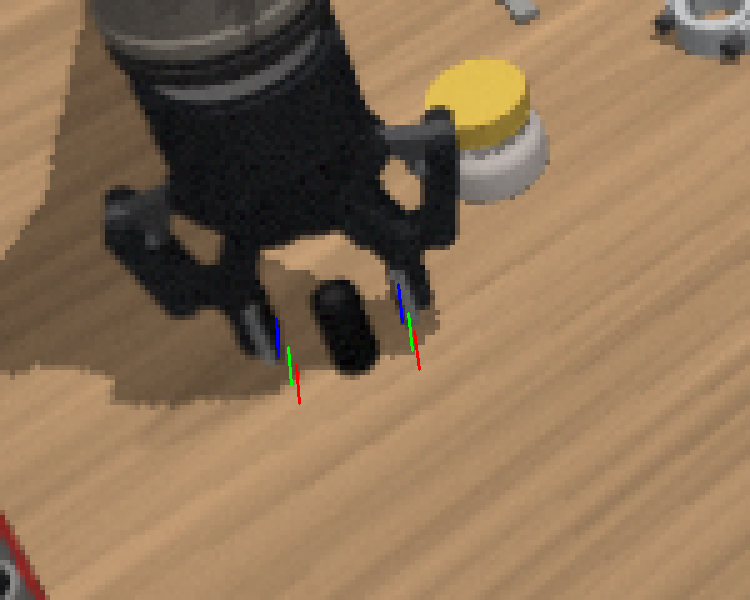

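Request:
carry_out(series="0 0 0 0 0;0 0 0 0 0;0 0 0 0 0;0 0 0 0 0;0 0 0 0 0")

```text
clock: 17.12
tcp_pos: [0.4814, -0.4299, 0.0054]
orientation: [0.711, 3.06, 0.0]
contact_force: [-0.8, 1.1, 2.3]
grip_width: 0.0184
```

Request:
carry_out(series="0 0 -0.5 0 0;0 0 -2 0 0;0 0 -2.5 0 0;0 0 -2 0 0;0 0 0 0 0;0 0 0 0 0")

```text
clock: 17.88
tcp_pos: [0.481, -0.4294, 0.0748]
orientation: [-0.711, -3.059, -0.001]
contact_force: [-0.7, -0.1, -0.1]
grip_width: 0.0182
```

```bash
python3 tip.py pics/l1.png pics/l2.png
```

```text
0.008 0.01820046311772477 [ 0.481  -0.4294  0.0748]
```

View pics/l1.png

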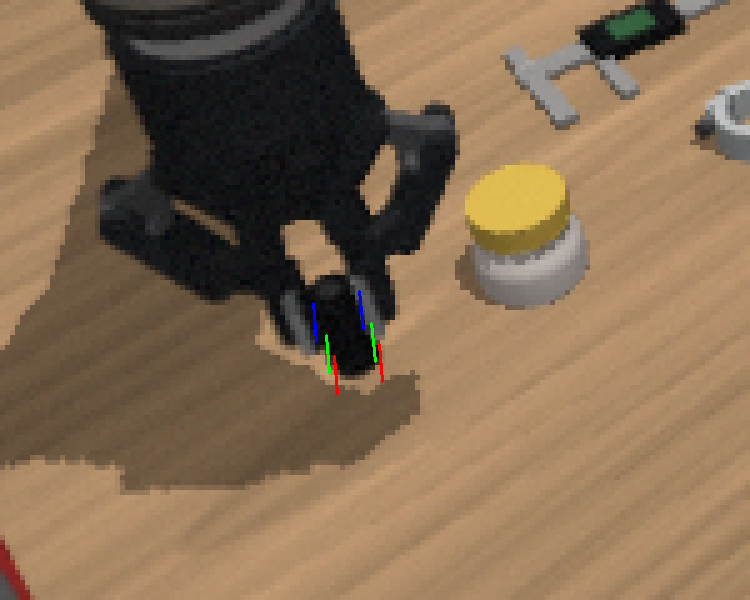

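View pics/l2.png

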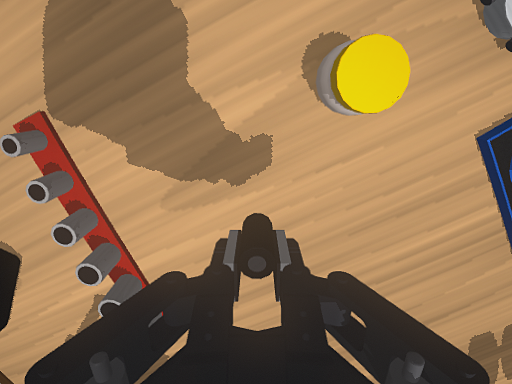

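Request:
carry_out(series="0.5 2 -0.6 0 0;1.3 4.5 -0.5 0 0;1.4 4.8 0 0 0;1.4 4.8 0 0 0;1.4 4.8 0 0 0;1.4 4.8 0 0 0;1.4 4.8 0 0 0;0.9 3.2 0 0 0")

```text
clock: 18.98
tcp_pos: [0.5427, -0.0799, 0.0861]
orientation: [-0.705, -3.061, -0.002]
contact_force: [0.1, -0.6, -0.2]
grip_width: 0.0185
```

Request:
carry_out(series="0 0 0 0 0;0 0 0 0 0")

```text
clock: 19.23
tcp_pos: [0.5424, -0.0845, 0.0862]
orientation: [-0.711, -3.06, 0.0]
contact_force: [-0.3, -1.2, -1.8]
grip_width: 0.0183
```

Run:
```python
from h import *
o=r.get_obs();f=cam("wrist");img=f["color"].copy();p=o["tcp_pos"]
circ(img,f,(.544,-.0752),.018,.012,(0,0,255)); circ(img,f,p,.010,p[2]-.0054+.044,(0,255,0));circ(img,f,p,.010,p[2]-.0054,(0,255,0))
cv2.imwrite("pics/m1.png",img)
print(o["clock"],np.round(p,4),np.round(rel([.544,-.0752,.0095]),2))
```

```text
19.225 [ 0.5424 -0.0845  0.0862] [0.29 0.98 7.67]
```

View pics/m1.png

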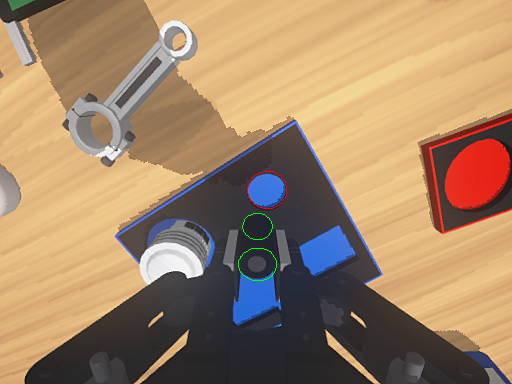

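Request:
carry_out(series="0.25 0.95 1 0 0;0 0 2 0 0;0 0 2 0 0;0 0 1.3 0 0;0 0 0.6 0 0;0 0 0.3 0 0;0 0 0.1 0 0;0 0 0 0 0")

```text
clock: 20.27
tcp_pos: [0.5451, -0.075, 0.0136]
orientation: [0.711, 3.059, 0.0]
contact_force: [-1.1, -1.0, -0.5]
grip_width: 0.0188
```

Run:
```python
from h import *
o=r.get_obs();f=cam("wrist");img=f["color"].copy();p=o["tcp_pos"]
circ(img,f,(.544,-.0752),.018,.012,(0,0,255)); circ(img,f,p,.010,p[2]-.0054,(0,255,0))
cv2.imwrite("pics/m2.png",img)
print(o["clock"],np.round(p,4),o["contact_force"],np.round(rel([.544,-.0752,.0095]),2))
s=cam("scene");cv2.imwrite("pics/m3.png",cv2.resize(s["color"][160:280,180:330],None,fx=5,fy=5))
```

```text
20.275 [ 0.5451 -0.075   0.0136] [-1.0997015  -0.95443024 -0.46252944] [ 0.09 -0.07  0.41]
```

View pics/m2.png

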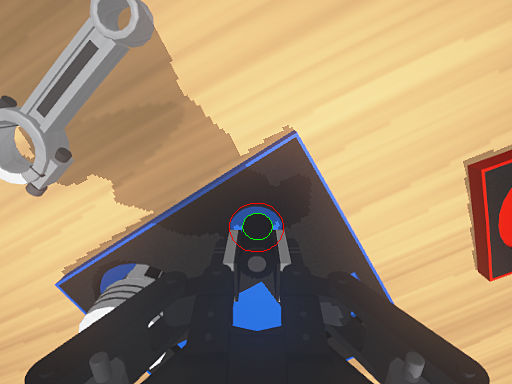

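View pics/m3.png

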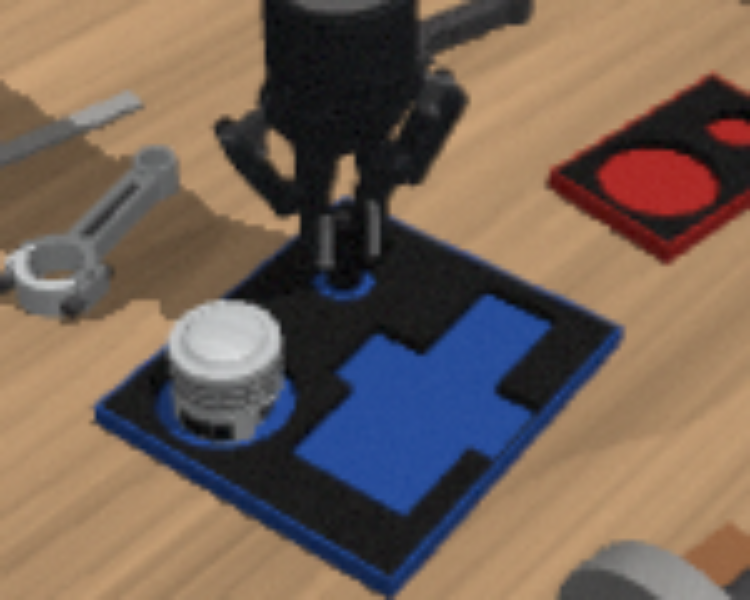

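Pin is above and centred in its hole. I'll lower the last 4 mm.

Request:
carry_out(series="0.1 0 0.15 0 0;0 0 0.1 0 0;0 0 0.1 0 0;0 0 0 0 0")

```text
clock: 20.88
tcp_pos: [0.5438, -0.0745, 0.0096]
orientation: [-0.711, -3.06, 0.0]
contact_force: [0.3, 0.2, -1.3]
grip_width: 0.0184
```

Request:
carry_out(series="0 0 0.1 0 0;0 0 0 0 0;0 0 0 0 0")

```text
clock: 21.25
tcp_pos: [0.544, -0.0746, 0.0094]
orientation: [0.712, 3.06, 0.001]
contact_force: [-2.3, 0.6, 7.1]
grip_width: 0.0185
```

Request:
carry_out(series="0 0 0 0 0.4;0 0 0 0 0.55;0 0 0 0 0.55;0 0 0 0 0.55;0 0 -1 0 0.55;0 0 -3 0 0.55;0 0 -4 0 0.55;0 0 -4 0 0.55")

```text
clock: 22.25
tcp_pos: [0.5437, -0.0746, 0.1304]
orientation: [0.712, 3.06, -0.0]
contact_force: [-1.0, -0.8, -0.0]
grip_width: 0.0467
```

Run:
```python
from h import *
f=cam("wrist");cv2.imwrite("pics/n1.png",f["color"])
s=cam("scene");cv2.imwrite("pics/n2.png",cv2.resize(s["color"][160:280,180:330],None,fx=5,fy=5))
o=r.get_obs();print(o["clock"],np.round(o["tcp_pos"],4))
for x in spotter.mark_of(f,"rod_bright_mid")[:2]: print(np.round(x["uv"],1),round(x["confidence"],2),np.round(onz(f,x["uv"],0.011),4))
```

```text
22.35 [ 0.5469 -0.0751  0.1335]
[142.8 102.4] 0.72 [ 0.4217 -0.142   0.011 ]
```

View pics/n1.png

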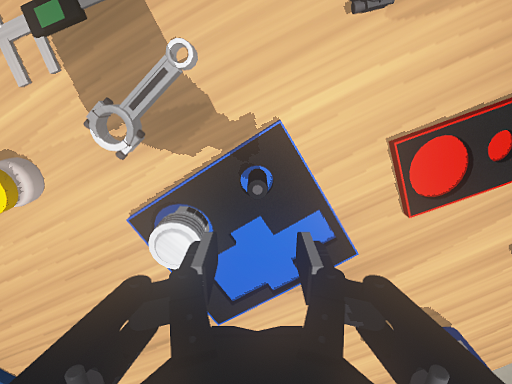

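View pics/n2.png

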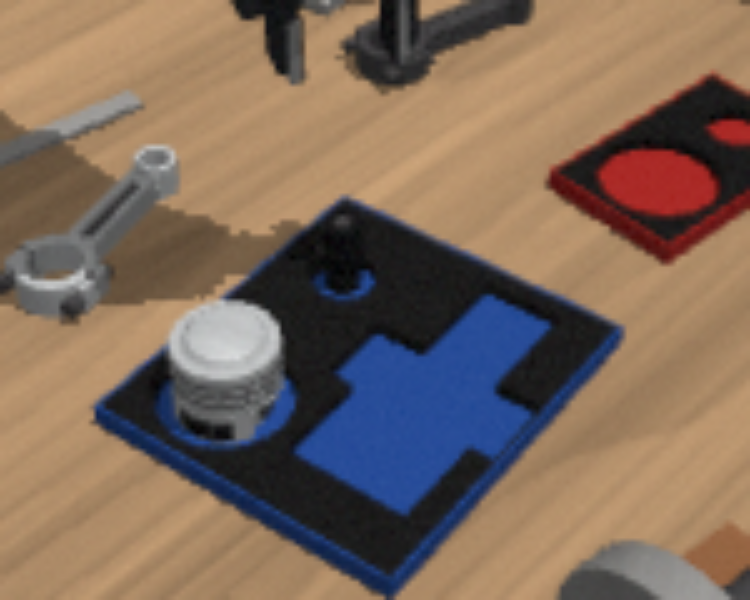

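```bash
cat > rod.py <<'E'
from h import *
def show(out,x,y,a,z0=0.,c=None,f=None,crop=None):
    f=f or cam("wrist");img=f["color"].copy()
    d=np.array([np.cos(a),np.sin(a)]);n=np.array([-d[1],d[0]]);p=np.array([x,y])
    circ(img,f,p-.04*d,.023,z0+.022,(0,0,255));circ(img,f,p+.06*d,.013,z0+.022,(0,0,255))
    for s in(-1,1):
        P=proj(f,[[*(p-.017*d+s*.009*n),z0+.019],[*(p+.046*d+s*.009*n),z0+.019]]);cv2.polylines(img,[P.round().astype(int)],False,(0,255,0))
    if crop: img=cv2.resize(img[crop[1]:crop[3],crop[0]:crop[2]],None,fx=4,fy=4)
    cv2.imwrite(out,img)
E
python3 - <<'E'
from rod import *
f=cam("wrist");o=r.get_obs();print(np.round(o["tcp_pos"],4))
b=onz(f,(111.5,127),.022)[:2];s=onz(f,(180.5,53.5),.022)[:2]
a=np.arctan2(*(s-b)[::-1]);p=b+.4*(s-b)
print(b,s,np.linalg.norm(s-b),np.degrees(a),p)
show("pics/o1.png",*p,a,f=f,crop=(60,20,230,170))
E
```

```text
[ 0.5444 -0.0744  0.1298]
[ 0.43130788 -0.17931135] [ 0.40555191 -0.08326182] 0.0994428528702076 105.01089164141634 [ 0.42100549 -0.14089154]
```

View pics/o1.png

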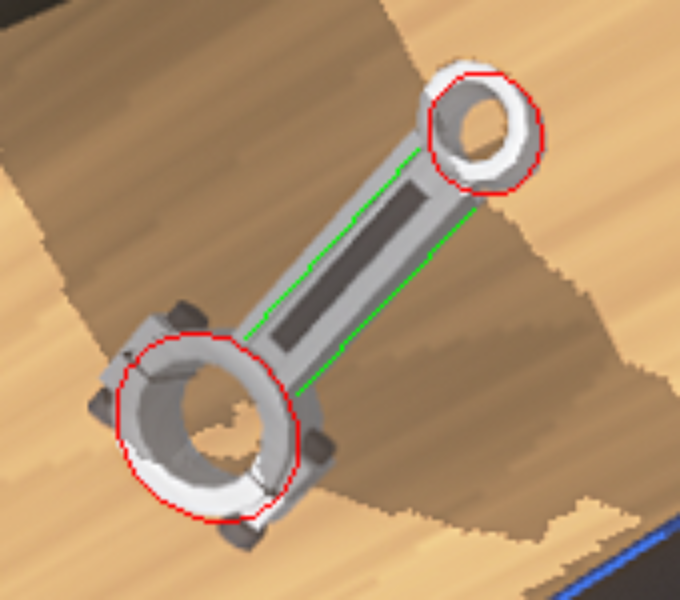

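Request:
carry_out(series="0 0 0 0.17 0.7;0 0 0 0.17 0.7;0 0 0 0.17 0.7;0 0 0 0.17 0.7;0 0 0 0.17 0.7;0 0 0 0 0.7;0 0 0 0 0.7")

```text
clock: 23.32
tcp_pos: [0.5434, -0.0745, 0.1281]
orientation: [-1.905, -2.497, 0.001]
contact_force: [-0.1, 0.8, -0.7]
grip_width: 0.0597
```

Run:
```python
from h import *
R=jaw();o=r.get_obs();print(np.round(R,3),np.round(o["joints"],2),np.degrees(np.arctan2(R[1,1],R[0,1])),np.round(rel([.4203,-.1405,.10]),2))
```

```text
[[-0.264  0.965 -0.001]
 [ 0.965  0.264 -0.   ]
 [ 0.    -0.001 -1.   ]] [-0.46  0.43  0.62  1.97 -0.33  0.84  0.61] 15.312251399367474 [ -3.12 -13.61   2.83]
```

Request:
carry_out(series="-0.4 -1.5 0 0 0.7;-0.7 -3 0.2 0 0.7;-0.7 -3 0.6 0 0.7;-0.6 -3 0.8 0 0.7;-0.5 -2 0.8 0 0.7;-0.2 -1 0.4 0 0.7;0 0 0 0 0.7;0 0 0 0 0.7")

```text
clock: 24.32
tcp_pos: [0.4228, -0.1394, 0.1009]
orientation: [1.908, 2.495, 0.001]
contact_force: [-0.3, 0.7, 0.5]
grip_width: 0.0599
```

Run:
```python
from rod import *
o=r.get_obs();print(o["clock"],np.round(o["tcp_pos"],4),np.round(o["joints"],2))
f=cam("wrist");show("pics/p1.png",.4203,-.1405,np.radians(106),f=f)
```

```text
24.325 [ 0.4228 -0.1394  0.1009] [-0.37  0.31  0.65  2.23 -0.3   0.68  0.76]
```

View pics/p1.png

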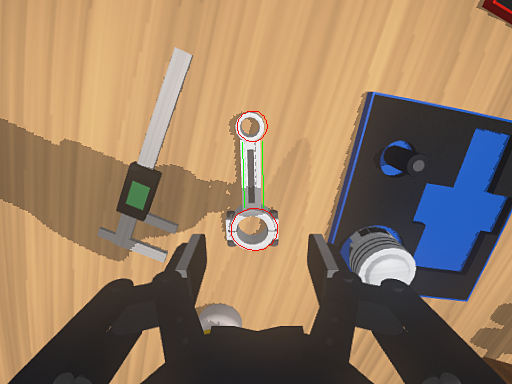

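Request:
carry_out(series="0 -0.3 1 0 0.4;0 0 2.5 0 0.4;0 0 2.5 0 0.4;0 0 2 0 0.4;0 0 1 0 0.4;0 0 0.6 0 0.4;0 0 0 0 0.4;0 0 0 0 0.4")

```text
clock: 25.38
tcp_pos: [0.4192, -0.1405, 0.0051]
orientation: [1.909, 2.494, 0.001]
contact_force: [0.2, -0.2, 0.1]
grip_width: 0.0341
```

```bash
python3 tip.py pics/q1.png pics/q2.png
```

```text
0.008 0.03405294821668789 [ 0.4192 -0.1405  0.0051]
```

View pics/q1.png

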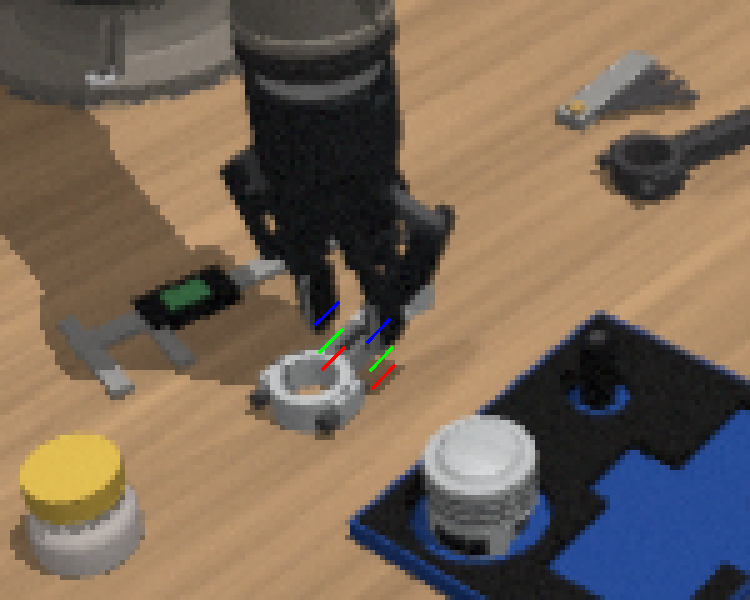

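View pics/q2.png

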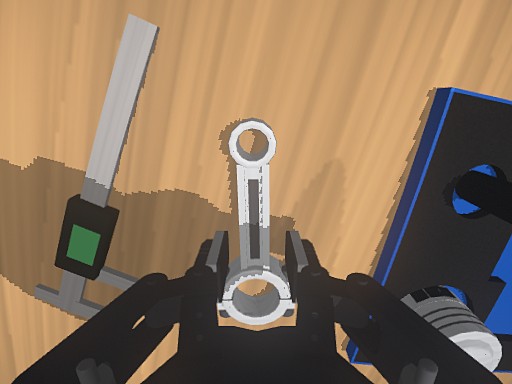

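Request:
carry_out(series="0 -0.2 0.4 0 0.4;0 0 0.3 0 0.4;0 0 0.2 0 0.4;0 0 0 0 0.4")

```text
clock: 25.98
tcp_pos: [0.4167, -0.141, -0.0045]
orientation: [-1.91, -2.494, 0.0]
contact_force: [0.7, 0.9, 0.5]
grip_width: 0.0342
```

```bash
python3 tip.py pics/r1.png pics/r2.png
```

```text
0.008 0.03422256077125791 [ 0.4167 -0.141  -0.0045]
```

View pics/r1.png

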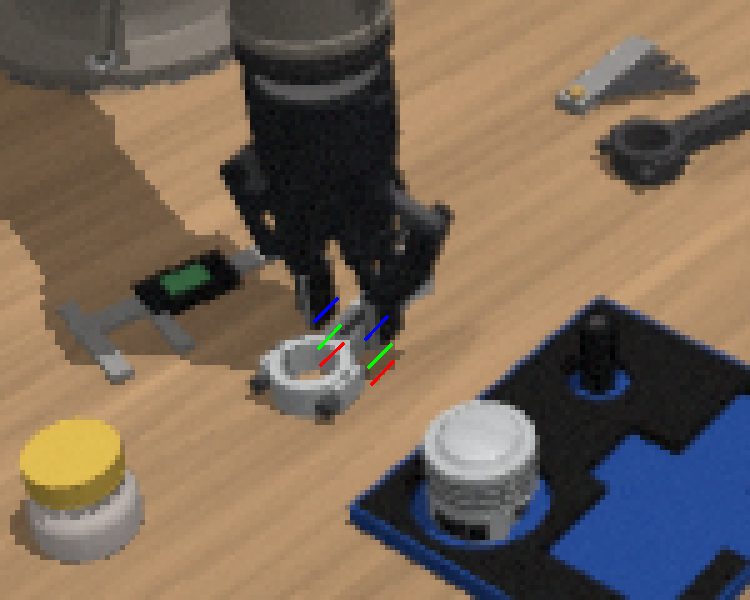

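View pics/r2.png

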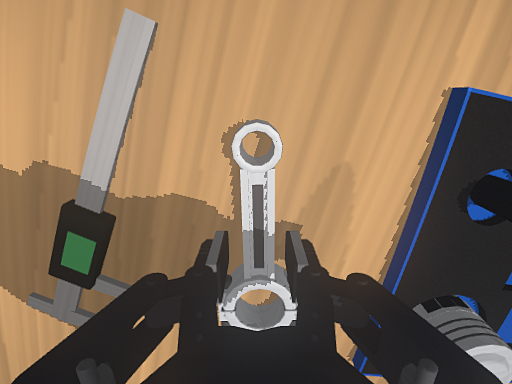

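Request:
carry_out(series="0 0 0.15 0 0.4;0 0 0.15 0 0.4;0 0 0 0 0.4")

```text
clock: 26.45
tcp_pos: [0.4167, -0.1409, -0.0074]
orientation: [-1.91, -2.494, 0.0]
contact_force: [0.1, 0.3, 0.2]
grip_width: 0.0342
```

Request:
carry_out(series="0 0 0 0 0;0 0 0 0 0;0 0 0 0 0;0 0 0 0 0", grip_force=60)

```text
clock: 26.95
tcp_pos: [0.417, -0.141, -0.007]
orientation: [1.909, 2.494, 0.001]
contact_force: [-0.6, 0.3, 5.6]
grip_width: 0.0161
```

Request:
carry_out(series="0 0 -0.3 0 0;0 0 -1 0 0;0 0 -2 0 0;0 0 -2 0 0;0 0 -1 0 0;0 0 0 0 0")

```text
clock: 27.7
tcp_pos: [0.4172, -0.1408, 0.0562]
orientation: [1.909, 2.494, 0.001]
contact_force: [0.2, 0.2, -2.9]
grip_width: 0.0161
```

```bash
python3 tip.py pics/s1.png pics/s2.png
```

```text
0.008 0.01608070879744365 [ 0.4172 -0.1408  0.0562]
```

View pics/s1.png

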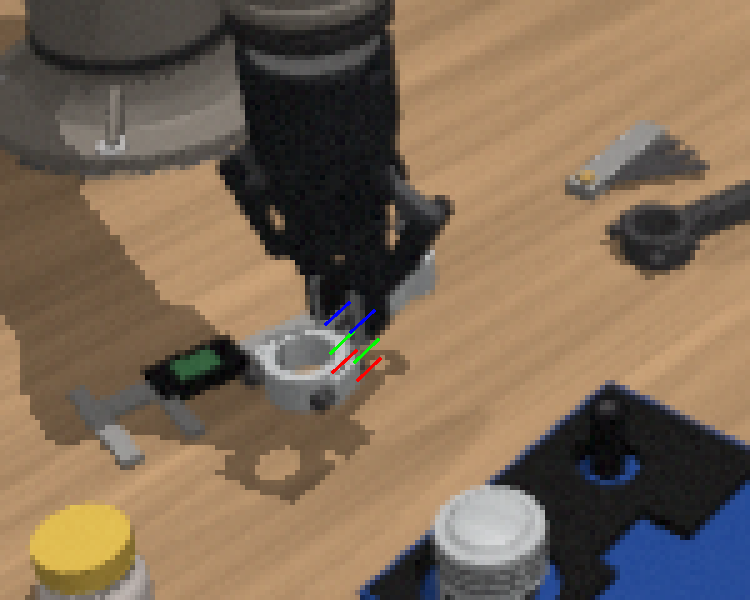

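View pics/s2.png

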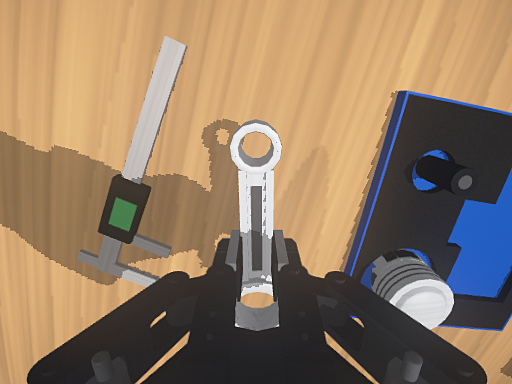

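Run:
```python
from rod import *
o=r.get_obs();R=jaw();p=o["tcp_pos"]
f=cam("wrist");show("pics/s3.png",p[0],p[1],np.arctan2(R[1,0],R[0,0]),z0=p[2]+.007,f=f,crop=(180,100,340,250))
th=np.radians(6.25);c,s=np.cos(th),np.sin(th)
C=np.array([.5615,-.1797])-np.array([[c,-s],[s,c]])@[-.044,-.0575]
print(C,C+np.array([[c,-s],[s,c]])@[.038,.008])
```

```text
[ 0.59897863 -0.11775162] [ 0.63588184 -0.10566223]
```

View pics/s3.png

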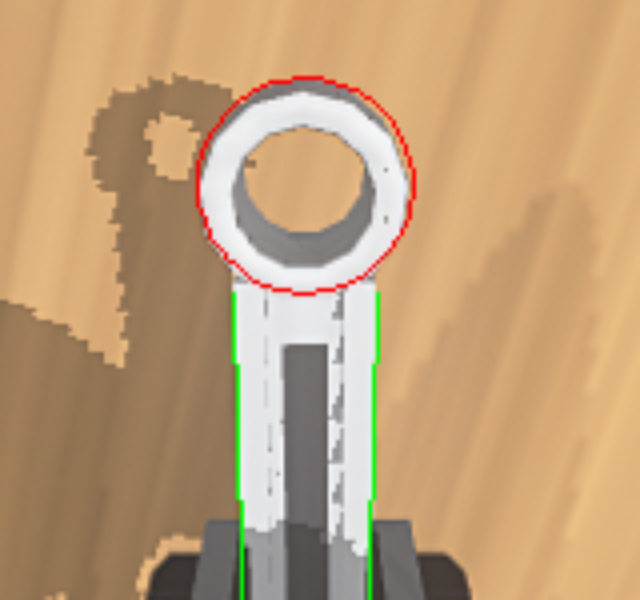

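Request:
carry_out(series="0 0 -1 0.08 0;0 0 -1.5 0.08 0;0 1.5 -1 0 0;0.1 3.5 0 0 0;0.2 4 0 0 0;0.2 4 0 0 0;0.3 4 0 0 0;0.2 3 0 0 0")

```text
clock: 28.85
tcp_pos: [0.6172, -0.1089, 0.0897]
orientation: [-2.098, -2.338, -0.0]
contact_force: [-0.2, -0.1, -3.3]
grip_width: 0.0159
```

Request:
carry_out(series="0.1 1.4 0 0 0;0 0.7 0 0 0;0 0 0 0 0;0 0 0 0 0")

```text
clock: 29.35
tcp_pos: [0.6344, -0.1076, 0.0907]
orientation: [-2.103, -2.333, 0.001]
contact_force: [-1.2, -0.9, -3.6]
grip_width: 0.016
```

Run:
```python
from rod import *
o=r.get_obs();R=jaw();p=o["tcp_pos"];print(o["clock"],np.round(p,4),np.degrees(np.arctan2(R[1,0],R[0,0])),np.round(rel([.6359,-.1056,-.003]),2))
f=cam("wrist");cv2.imwrite("pics/t1.png",f["color"]);show("pics/t2.png",.6359,-.1056,np.radians(96.25),z0=.004,f=f)
```

```text
29.35 [ 0.6344 -0.1076  0.0907] 95.9106611577243 [0.18 0.17 9.37]
```

View pics/t2.png

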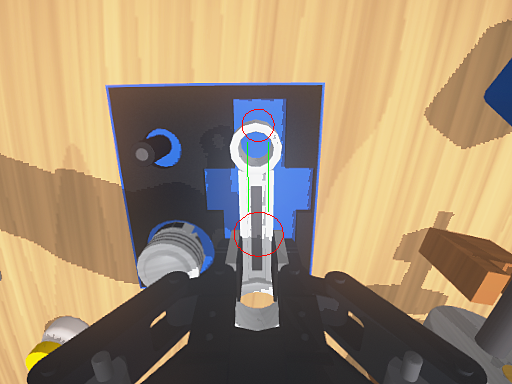

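Request:
carry_out(series="0.15 0.15 1 0 0;0.05 0.05 2.5 0 0;0 0 2.5 0 0;0 0 1.5 0 0;0 0 0.7 0 0;0 0 0 0 0;0 0 0 0 0")

```text
clock: 30.28
tcp_pos: [0.6379, -0.1051, 0.0095]
orientation: [2.102, 2.333, 0.001]
contact_force: [-0.0, 0.4, -3.2]
grip_width: 0.0166
```

Run:
```python
from rod import *
o=r.get_obs();R=jaw();p=o["tcp_pos"];print(o["clock"],np.round(p,4),np.degrees(np.arctan2(R[1,0],R[0,0])),np.round(rel([.6359,-.1056,-.003]),2))
f=cam("wrist");cv2.imwrite("pics/t3.png",f["color"]);s=cam("scene");cv2.imwrite("pics/t4.png",cv2.resize(s["color"][160:280,180:330],None,fx=5,fy=5))
```

```text
30.275 [ 0.6379 -0.1051  0.0095] 95.95229397757058 [-0.03 -0.21  1.25]
```

View pics/t3.png

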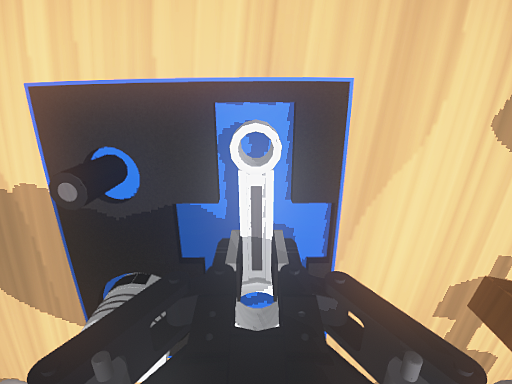

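View pics/t4.png

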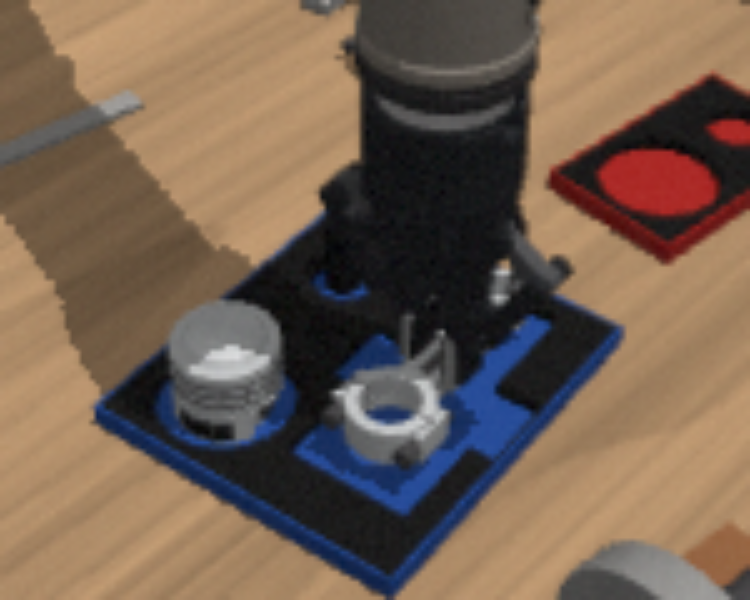

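Request:
carry_out(series="0 -0.1 0.5 0 0;0 0 0.4 0 0;0 0 0.2 0 0;0 0 0 0 0;0 0 0 0 0")

```text
clock: 31.0
tcp_pos: [0.6363, -0.1051, -0.0023]
orientation: [2.103, 2.334, 0.0]
contact_force: [-0.4, -0.5, -2.8]
grip_width: 0.0162
```

Request:
carry_out(series="0 0 0.1 0 0;0 0 0 0 0;0 0 0 0 0")

```text
clock: 31.38
tcp_pos: [0.6364, -0.1051, -0.0029]
orientation: [2.103, 2.334, 0.001]
contact_force: [-1.3, -0.3, 2.3]
grip_width: 0.0164
```

Request:
carry_out(series="0 0 0.05 0 0;0 0 0 0 0.3;0 0 0 0 0.4;0 0 0 0 0.4;0 0 0 0 0.4;0 0 -1 0 0.4;0 0 -3 0 0.4;0 0 -4 0 0.4")

```text
clock: 32.38
tcp_pos: [0.6357, -0.105, 0.0769]
orientation: [-2.102, -2.333, 0.002]
contact_force: [0.7, 0.3, 0.9]
grip_width: 0.0339
```

Request:
carry_out(series="0 0 -4 0 0.6;0 0 -3 0 0.9;0 0 0 0 1;0 0 0 0 1")

```text
clock: 32.88
tcp_pos: [0.6359, -0.1048, 0.146]
orientation: [-2.102, -2.334, 0.0]
contact_force: [-0.1, -0.3, -0.3]
grip_width: 0.0855
```

Run:
```python
from rod import *
o=r.get_obs();R=jaw();p=o["tcp_pos"];print(o["clock"],np.round(p,4),np.round(o["joints"],2),np.round(R,3))
f=cam("wrist");cv2.imwrite("pics/u1.png",f["color"]);s=cam("scene");cv2.imwrite("pics/u2.png",cv2.resize(s["color"][160:280,180:330],None,fx=5,fy=5));t=cam("top");cv2.imwrite("pics/u3.png",cv2.resize(t["color"][120:240,90:250],None,fx=5,fy=5))
```

```text
32.875 [ 0.6359 -0.1048  0.146 ] [-0.4   0.58  0.66  1.73 -0.42  0.98  0.53] [[-0.104  0.995 -0.   ]
 [ 0.995  0.104  0.   ]
 [ 0.    -0.    -1.   ]]
```

View pics/u1.png

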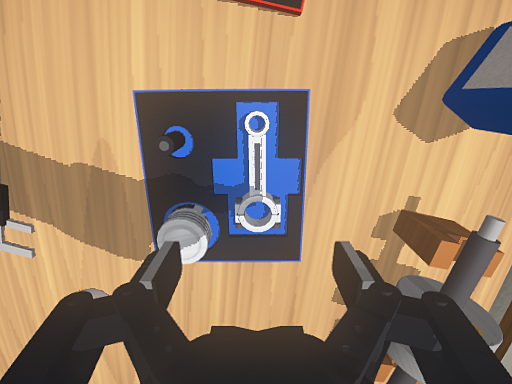

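View pics/u2.png

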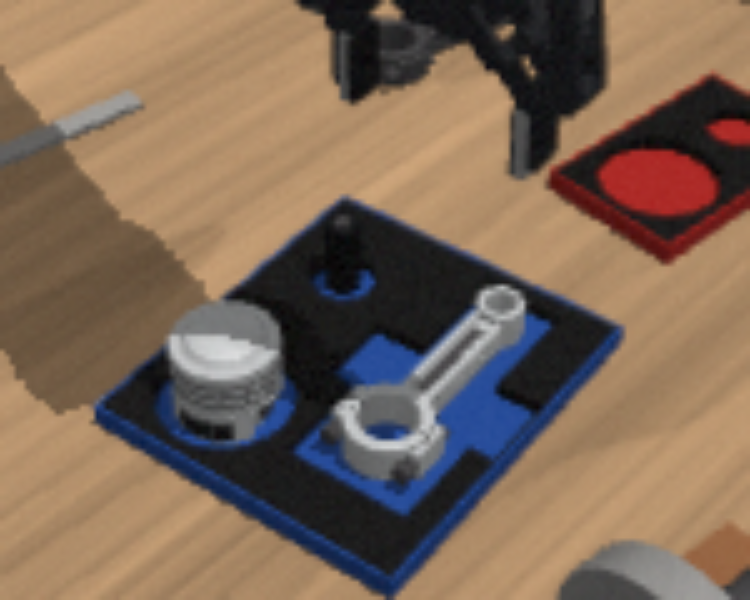

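View pics/u3.png

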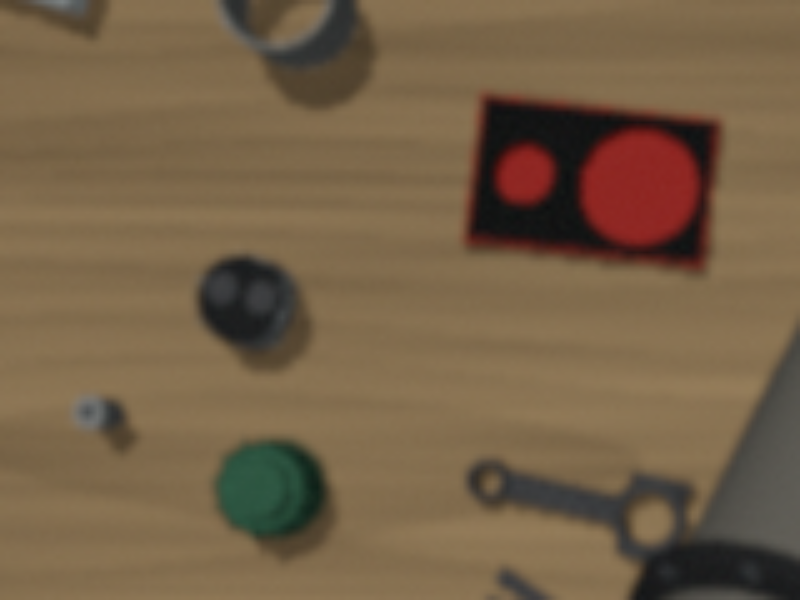

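Blue kit is complete: the rod lies in its slot, big end at (258,211) in the wide part. Now I'll locate the flat piston and bright pin.

Run:
```python
from rod import *
t=cam("top");s=cam("scene")
p=onz(t,(139.4,180),.044);q=onz(t,(108.4,202.4),.044);print(np.round(p,4),np.round(q,4),np.round(rel([p[0],p[1],.15]),2))
for n in("piston_flat_mid","pin_bright_mid","filter_mid"):
    print(n,[(np.round(x["uv"],1),round(x["confidence"],2),np.round(onz(s,x["uv"],.022),4)) for x in spotter.mark_of(s,n)[:2]])
```

```text
[0.5422 0.3416 0.044 ] [0.4737 0.4349 0.044 ] [45.38 -4.67 -0.46]
piston_flat_mid [(array([332.2, 151.7]), 0.57, array([0.5416, 0.3402, 0.022 ]))]
pin_bright_mid [(array([330.7, 134. ]), 0.37, array([0.4698, 0.4417, 0.022 ]))]
filter_mid [(array([302.6, 141.5]), 0.64, array([0.4267, 0.3275, 0.022 ]))]
```

Request:
carry_out(series="2.5 -0.2 0 0 1;5.5 -0.6 0 0 1;5.8 -0.6 0 0 1;5.8 -0.6 0 0 1;5.8 -0.6 0 0 1;5.8 -0.6 0 0 1;5.8 -0.6 0 0 1;5.4 -0.6 0 0 1")

```text
clock: 34.28
tcp_pos: [0.5478, 0.3143, 0.1462]
orientation: [-2.102, -2.335, -0.0]
contact_force: [0.4, -0.5, -0.3]
grip_width: 0.0854
```

Request:
carry_out(series="2.8 -0.3 0 0 1;0 0 0 -0.16 1;0 0 0 -0.16 1;0 0 0 -0.16 1;0 0 0 -0.16 1;0 0 0 -0.16 1;0 0 0 0 1;0 0 0 0 1")

```text
clock: 35.28
tcp_pos: [0.5427, 0.3395, 0.1461]
orientation: [-1.033, -2.967, 0.0]
contact_force: [-0.2, 0.6, 0.5]
grip_width: 0.0856
```

Run:
```python
from h import *
o=r.get_obs();R=jaw();p=o["tcp_pos"];print(o["clock"],np.round(p,4),np.round(o["joints"],2),np.degrees(np.arctan2(R[1,1],R[0,1])))
f=cam("wrist");img=f["color"].copy()
circ(img,f,(.542,.341),.028,.044,(0,0,255));circ(img,f,(.474,.4355),.010,.044,(0,0,255));circ(img,f,(.474,.4355),.010,0,(0,255,0))
cv2.imwrite("pics/v1.png",img); print(np.round(rel([.542,.341,.10]),2))
```

```text
35.275 [0.5427 0.3395 0.1461] [-0.98  0.52  0.45  1.73 -0.27  0.95  0.48] 51.605581675838685
[0.13 0.07 4.61]
```

View pics/v1.png

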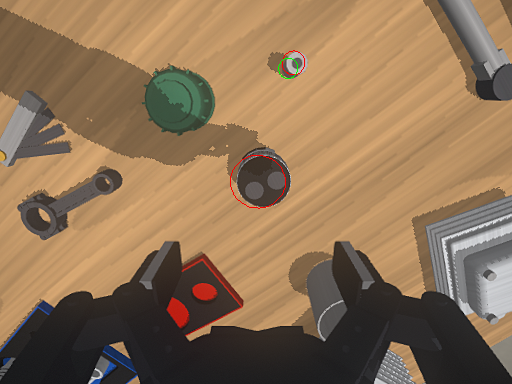

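```bash
python3 - <<'E'
from h import *
f=cam("wrist");o=r.get_obs();R=jaw()
for n,uv,z in (("piston",(263.5,180.5),.044),("pin",(294,64),.044),("cyl",(318,265),0),("cyl left",(307,280),0),("cyltop",(340,320),.06)):
    X=onz(f,uv,z);print(n,np.round(X,4),"tool",np.round(R.T@(X-o["tcp_pos"]),4))
E
python3 tip.py pics/w1.png pics/w2.png
```

```text
piston [0.5444 0.3469 0.044 ] tool [0.003  0.0068 0.1021]
pin [0.4753 0.4354 0.044 ] tool [0.1121 0.0334 0.1021]
cyl [0.6941 0.3242 0.    ] tool [-0.1285  0.0818  0.1461]
cyl left [0.7049 0.2989 0.    ] tool [-0.1526  0.0686  0.1461]
cyltop [0.7322 0.3149 0.06  ] tool [-0.1641  0.0981  0.0861]
0.008 0.0853509820507813 [0.5426 0.3397 0.1461]
```

View pics/w1.png

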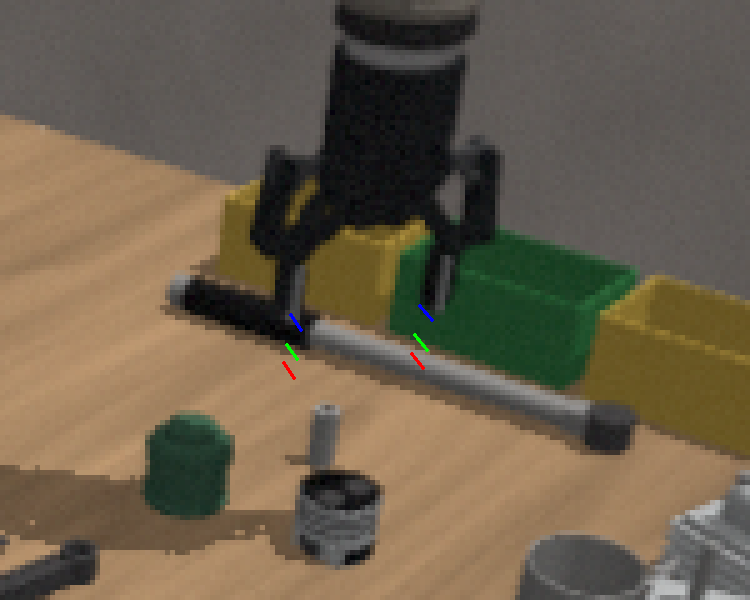

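Request:
carry_out(series="0.3 0.6 1 0 1;0 0 2 0 1;0 0 2 0 1;0 0 1.5 0 1;0 0 0 0 1;0 0 0 0 1")

```text
clock: 36.22
tcp_pos: [0.5444, 0.3462, 0.0815]
orientation: [1.028, 2.968, 0.001]
contact_force: [0.0, 0.3, 0.4]
grip_width: 0.0855
```

Run:
```python
from h import *
o=r.get_obs();R=jaw();p=o["tcp_pos"];print(o["clock"],np.round(p,4))
f=cam("wrist");img=f["color"].copy()
circ(img,f,(.5444,.3469),.028,.044,(0,0,255))
cv2.imwrite("pics/x1.png",img[100:300,150:400]); print(np.round(rel([.5444,.3469,.010]),2))
```

```text
36.225 [0.5444 0.3462 0.0815]
[0.04 0.02 7.19]
```

View pics/x1.png

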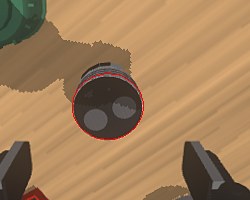

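Request:
carry_out(series="0 0 2 0 1;0 0 2.5 0 1;0 0 1.7 0 1;0 0 0.9 0 1;0 0 0 0 1;0 0 0 0 1", grip_force=45)

```text
clock: 37.02
tcp_pos: [0.5446, 0.3465, 0.0109]
orientation: [1.028, 2.968, 0.002]
contact_force: [-0.3, 0.3, -0.5]
grip_width: 0.0854
```

Request:
carry_out(series="0 0 0 0 0;0 0 0 0 0;0 0 0 0 0;0 0 0 0 0;0 0 0 0 0")

```text
clock: 37.65
tcp_pos: [0.5443, 0.3465, 0.0112]
orientation: [1.028, 2.968, 0.002]
contact_force: [-1.6, -0.7, 5.9]
grip_width: 0.0544
```

Request:
carry_out(series="0 0 -0.5 0 0;0 0 -2 0 0;0 0 -2.5 0 0;0 0 -2 0 0;0 0 0 0 0;0 0 0 0 0")

```text
clock: 38.4
tcp_pos: [0.5434, 0.3461, 0.0798]
orientation: [-1.028, -2.968, 0.001]
contact_force: [0.3, 0.2, -2.1]
grip_width: 0.0545
```

```bash
python3 tip.py pics/y1.png pics/y2.png; python3 -c "
from h import *
print(np.round(rel([.619,.1125,.08]),2))"
```

```text
0.008 0.054530587155561354 [0.5434 0.3461 0.0798]
[-20.39 -13.65  -0.07]
```

View pics/y1.png

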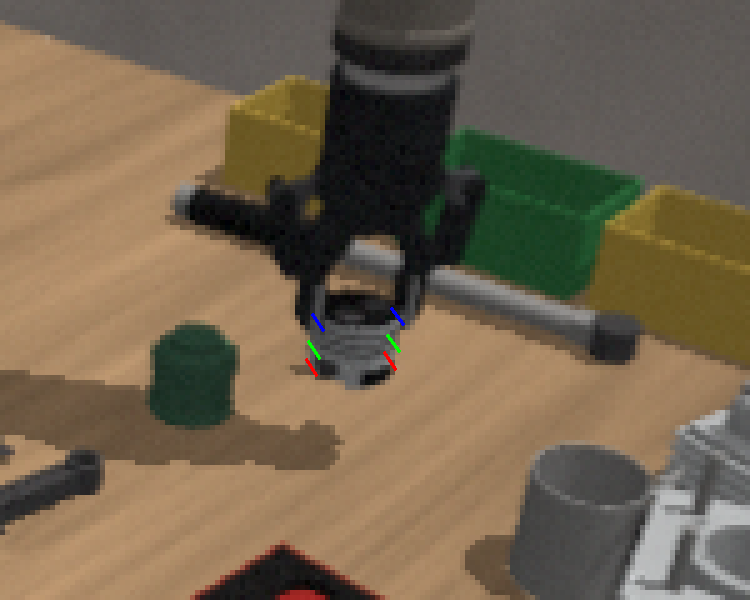

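View pics/y2.png

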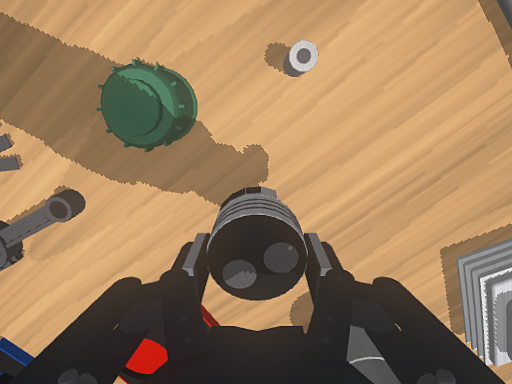

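Request:
carry_out(series="-2 -1.3 0 0 0;-4 -2.7 0 0 0;-4 -2.7 0 0 0;-4 -2.7 0 0 0;-3.5 -2.3 0 0 0;-2 -1.3 0 0 0;-0.9 -0.6 0 0 0;0 0 0 0 0")

```text
clock: 39.5
tcp_pos: [0.62, 0.112, 0.0799]
orientation: [-1.031, -2.967, 0.001]
contact_force: [0.2, -0.5, -0.7]
grip_width: 0.0541
```

Request:
carry_out(series="0 0 0 0 0;0 0 1 0 0;0 0 0 0 0")

```text
clock: 39.88
tcp_pos: [0.619, 0.1141, 0.069]
orientation: [-1.025, -2.967, 0.001]
contact_force: [-0.7, -0.4, -1.9]
grip_width: 0.0541
```

Run:
```python
from trays import *
o=r.get_obs();f=cam("wrist");img=f["color"].copy();p=o["tcp_pos"]
circ(img,f,(.619,.1125),.036,.012,(255,255,0));circ(img,f,(.626,.1825),.018,.012,(255,255,0)); circ(img,f,p,.028,p[2]-.0112,(0,255,0))
cv2.imwrite("pics/z1.png",img)
print(o["clock"],np.round(p,4),np.round(rel([.619,.1125,.0155]),2))
m,l,b=blobs(f,f["color"],"red")
for i,s,c in b: print(s.tolist(),np.round(c,1),np.round(onz(f,c,.006),4))
```

```text
39.875 [0.619  0.1141 0.069 ] [-0.05 -0.12  5.39]
[289, 88, 49, 32, 195] [314.2 102.7] [0.5845 0.1988 0.006 ]
[200, 132, 68, 45, 277] [233.2 154.2] [0.5768 0.1219 0.006 ]
[307, 138, 41, 40, 1284] [327.  157.7] [0.6278 0.1822 0.006 ]
[216, 163, 80, 47, 1947] [256.5 182.5] [0.6083 0.122  0.006 ]
```

View pics/z1.png

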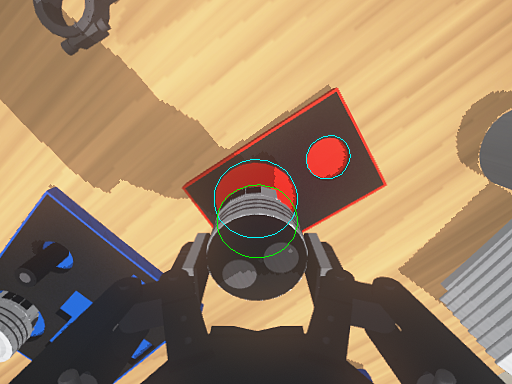

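Request:
carry_out(series="-0.05 -0.1 1 0 0;0 0 1.7 0 0;0 0 1.3 0 0;0 0 0.7 0 0;0 0 0.3 0 0;0 0 0.1 0 0;0 0 0 0 0;0 0 0 0 0")

```text
clock: 40.92
tcp_pos: [0.6202, 0.1122, 0.0196]
orientation: [1.028, 2.968, 0.001]
contact_force: [-0.3, 0.1, -0.8]
grip_width: 0.0541
```

Request:
carry_out(series="0 0 0.15 0 0;0 0 0.15 0 0;0 0 0.1 0 0;0 0 0 0 0;0 0 0 0 0")

```text
clock: 41.55
tcp_pos: [0.6198, 0.1121, 0.0153]
orientation: [-1.028, -2.968, -0.0]
contact_force: [-1.2, -0.1, 2.2]
grip_width: 0.0541
```

Request:
carry_out(series="0 0 0.05 0 0;0 0 0 0 0;0 0 0 0 0")

```text
clock: 41.92
tcp_pos: [0.6199, 0.1122, 0.0153]
orientation: [-1.028, -2.968, -0.0]
contact_force: [-2.7, 0.3, 6.7]
grip_width: 0.0546
```

Request:
carry_out(series="0 0 0 0 0.75;0 0 0 0 0.9;0 0 0 0 0.9;0 0 0 0 0.9;0 0 -1 0 0.9;0 0 -3 0 0.9;0 0 -4 0 0.9;0 0 -3 0 0.9")

```text
clock: 42.92
tcp_pos: [0.6205, 0.112, 0.1271]
orientation: [1.028, 2.967, 0.002]
contact_force: [0.6, -1.0, 0.0]
grip_width: 0.0768
```

Run:
```python
from h import *
f=cam("wrist");img=f["color"].copy();cv2.imwrite("pics/aa1.png",img)
s=cam("scene");cv2.imwrite("pics/aa2.png",cv2.resize(s["color"][110:230,240:390],None,fx=5,fy=5))
o=r.get_obs();R=jaw();print(o["clock"],np.round(o["tcp_pos"],4),np.round(rel([.475,.435,.12]),2))
```

```text
43.025 [0.6226 0.1123 0.1292] [31.57 16.21  0.88]
```

View pics/aa1.png

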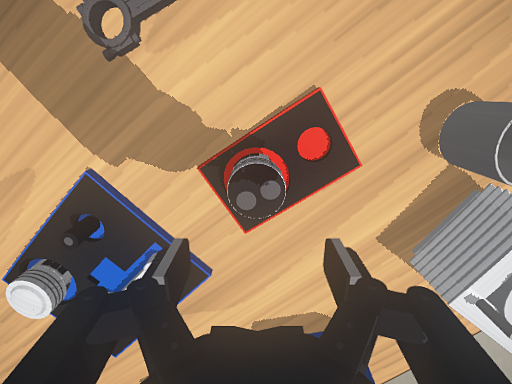

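View pics/aa2.png

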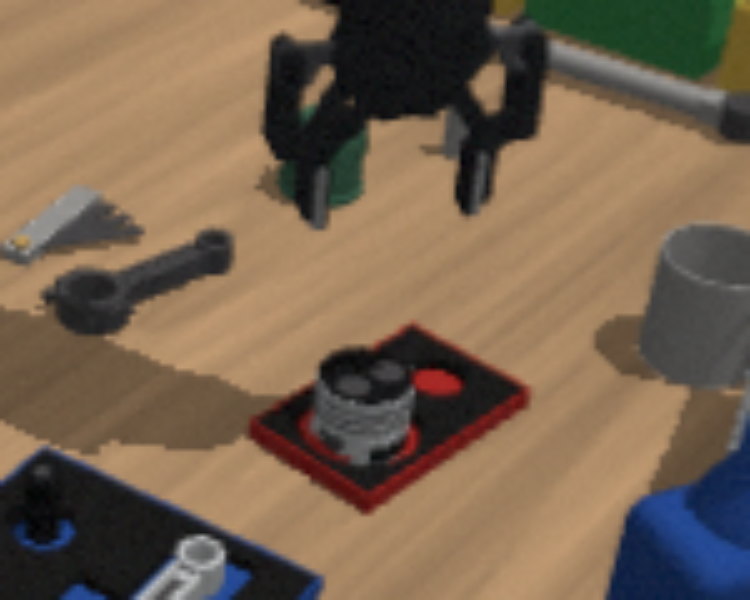

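Request:
carry_out(series="2 1 0 0 0.9;4.9 2.5 0 0 0.9;4.9 2.5 0 0 0.9;4.9 2.5 0 0 0.9;4.9 2.5 0 0 0.9;4.9 2.5 0 0 0.9;3.3 1.8 0 0 0.9;1.7 0.9 0 0 0.9")

```text
clock: 44.02
tcp_pos: [0.469, 0.4373, 0.1233]
orientation: [-1.02, -2.969, 0.002]
contact_force: [1.0, 0.2, -0.2]
grip_width: 0.0771
```

Request:
carry_out(series="0 0 0 0.17 0.8;0 0 0 0.17 0.7;0 0 0 0.17 0.6;0 0 0 0.17 0.6;0 0 0 0.17 0.6;0 0 0 0.15 0.6;0 0 0 0 0.6;0 0 0 0 0.6")

```text
clock: 45.02
tcp_pos: [0.4725, 0.4337, 0.1244]
orientation: [2.323, 2.115, -0.001]
contact_force: [0.1, -0.5, -0.4]
grip_width: 0.0513
```

```bash
python3 pinlook.py pin_bright_mid "[((.475,.435),(0,0,255))]" pics/ab1.png; python3 -c "
from h import *
R=jaw();print(np.round(R,3));cv2.imwrite('pics/ab2.png',cam('wrist')['color'])"
```

```text
45.075 [0.4726 0.4338 0.1245] [-1.31  0.6   0.67  1.76 -0.45  0.94 -0.55]
[259.6 179.8] 0.87 [0.4765 0.4373 0.022 ]
183 122
[ 0.13  0.23 10.46]
[[ 0.095  0.996 -0.   ]
 [ 0.996 -0.095 -0.   ]
 [-0.    -0.    -1.   ]]
```

View pics/ab1.png

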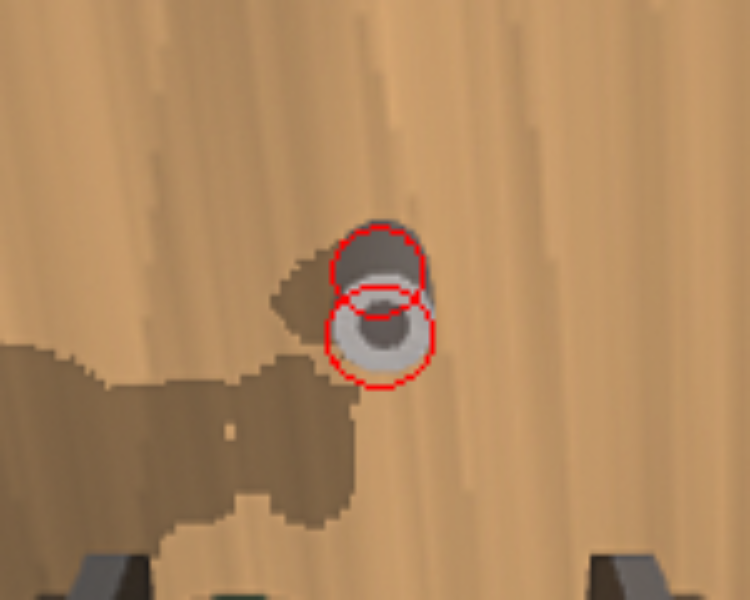

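View pics/ab2.png

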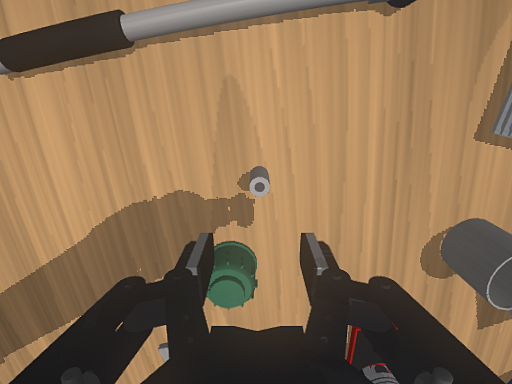

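Request:
carry_out(series="0.28 0.3 1 0 0.6;0 0 3 0 0.6;0 0 3 0 0.6;0 0 2.5 0 0.6;0 0 1.5 0 0.6;0 0 0.7 0 0.6;0 0 0 0 0.6;0 0 0 0 0.6")

```text
clock: 46.18
tcp_pos: [0.4764, 0.4372, 0.0086]
orientation: [-2.325, -2.112, -0.002]
contact_force: [-0.1, -0.5, 0.9]
grip_width: 0.0516
```

```bash
python3 tip.py pics/ac1.png pics/ac2.png
```

```text
0.008 0.051585242311064636 [0.4764 0.4372 0.0086]
```

View pics/ac2.png

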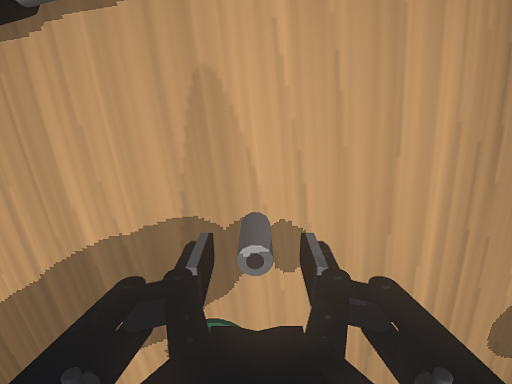

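View pics/ac1.png

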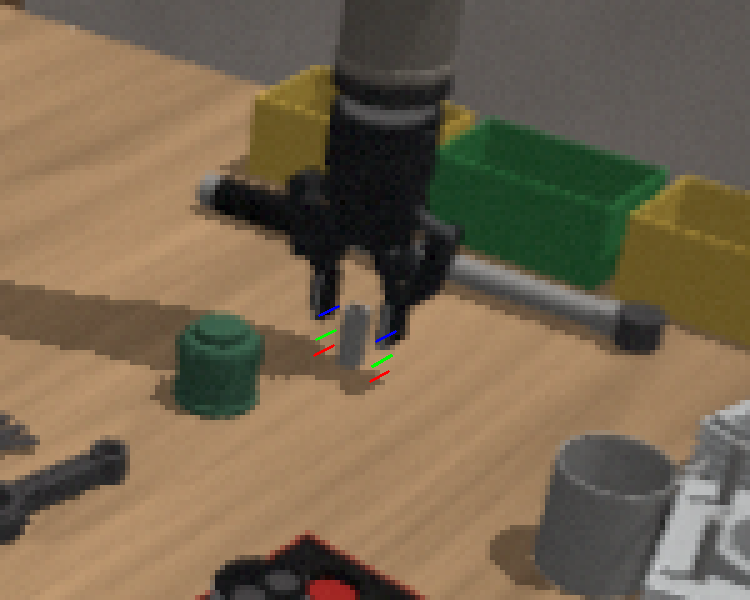

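Request:
carry_out(series="0 0 0.3 0 0.6;0 0 0 0 0;0 0 0 0 0;0 0 0 0 0;0 0 0 0 0;0 0 0 0 0")

```text
clock: 47.02
tcp_pos: [0.4759, 0.4368, 0.0048]
orientation: [-2.325, -2.112, -0.0]
contact_force: [-0.4, -0.6, 1.3]
grip_width: 0.0184
```

Request:
carry_out(series="0 0 -0.5 0 0;0 0 -2 0 0;0 0 -3 0 0;0 0 -2.5 0 0;0 0 0 0 0;0 0 0 0 0")

```text
clock: 47.78
tcp_pos: [0.4755, 0.4367, 0.0847]
orientation: [-2.325, -2.112, 0.0]
contact_force: [-0.3, -0.3, -1.3]
grip_width: 0.0185
```

```bash
python3 tip.py pics/ad1.png pics/ad2.png;  python3 -c "
from h import *
print(np.round(rel([.6267,.1823,.09]),2))"
```

```text
0.008 0.018499487110423006 [0.4755 0.4367 0.0847]
[-23.84  17.52  -0.61]
```

View pics/ad2.png

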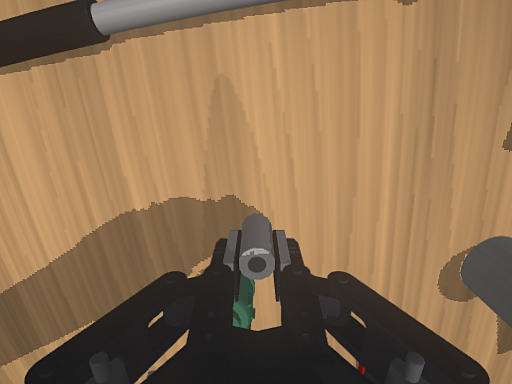

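Request:
carry_out(series="-1.6 1.2 -0.3 0 0;-3.8 2.8 -0.3 0 0;-4.2 3.1 0 0 0;-4.2 3.1 0 0 0;-4.2 3.1 0 0 0;-3.2 2.4 0 0 0;-1.7 1.2 0 0 0;-0.9 0.6 0 0 0")

```text
clock: 48.88
tcp_pos: [0.6274, 0.1816, 0.0905]
orientation: [-2.327, -2.11, 0.001]
contact_force: [0.6, 0.1, -0.0]
grip_width: 0.0181
```

Request:
carry_out(series="0 0 0 0 0;0 0 1 0 0;0 0 1 0 0;0 0 0 0 0;0 0 0 0 0")

```text
clock: 49.5
tcp_pos: [0.6271, 0.1833, 0.0706]
orientation: [-2.325, -2.113, 0.0]
contact_force: [0.2, 0.1, -1.0]
grip_width: 0.0183
```

Run:
```python
from trays import *
o=r.get_obs();f=cam("wrist");img=f["color"].copy();p=o["tcp_pos"]
circ(img,f,(.6267,.1823),.018,.012,(255,255,0)); circ(img,f,p,.010,p[2]-.0048,(0,255,0))
cv2.imwrite("pics/ae1.png",img)
print(o["clock"],np.round(p,4),np.round(rel([.6267,.1823,.009]),2))
m,l,b=blobs(f,f["color"],"red")
for i,s,c in b: print(s.tolist(),np.round(c,1),np.round(onz(f,c,.006),4))
```

```text
49.5 [0.6271 0.1833 0.0706] [-0.1  -0.06  6.18]
[202, 164, 110, 4, 375] [256.5 165.8] [0.6303 0.211  0.006 ]
[237, 181, 40, 33, 1018] [256.4 197.6] [0.6274 0.1822 0.006 ]
```

View pics/ae1.png

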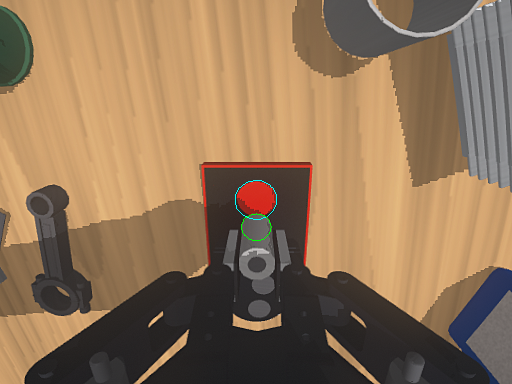

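Request:
carry_out(series="-0.1 0 1 0 0;0 0 2 0 0;0 0 1.6 0 0;0 0 0.7 0 0;0 0 0.3 0 0;0 0 0.1 0 0;0 0 0 0 0;0 0 0 0 0")

```text
clock: 50.55
tcp_pos: [0.6274, 0.1822, 0.0141]
orientation: [2.325, 2.112, 0.001]
contact_force: [-0.2, 0.1, -1.3]
grip_width: 0.0183
```

Run:
```python
from h import *
o=r.get_obs();f=cam("wrist");cv2.imwrite("pics/af1.png",f["color"]);print(np.round(rel([.6267,.1823,.009]),2))
s=cam("scene");cv2.imwrite("pics/af2.png",cv2.resize(s["color"][130:230,260:390],None,fx=5,fy=5))
```

```text
[ 0.   -0.07  0.51]
```

View pics/af1.png

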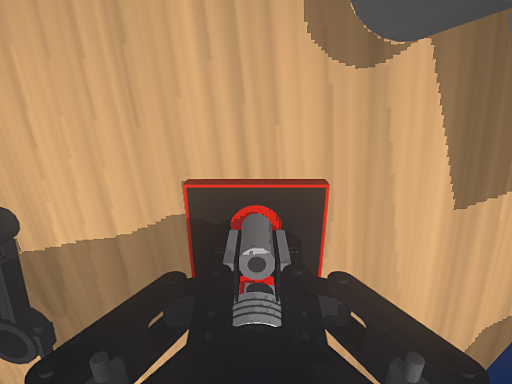

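View pics/af2.png

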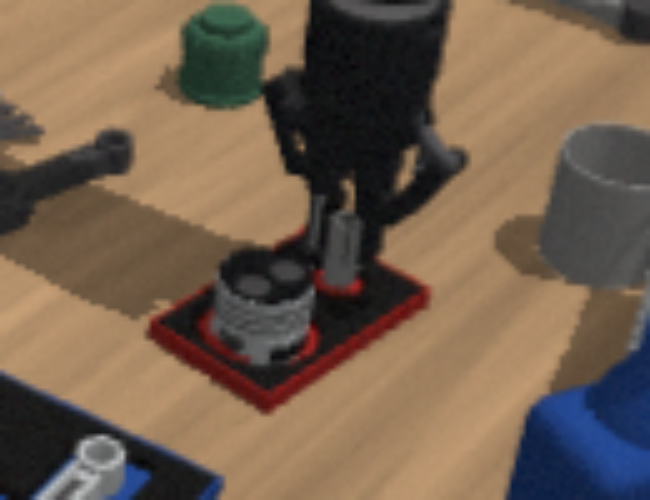

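Request:
carry_out(series="0 0 0.2 0 0;0 0 0.15 0 0;0 0 0.15 0 0;0 0 0 0 0;0 0 0 0 0")

```text
clock: 51.28
tcp_pos: [0.6271, 0.182, 0.0088]
orientation: [-2.325, -2.112, -0.0]
contact_force: [-1.1, -0.1, 1.4]
grip_width: 0.0185
```

Request:
carry_out(series="0 0 0.05 0 0;0 0 0 0 0;0 0 0 0 0")

```text
clock: 51.65
tcp_pos: [0.6271, 0.1821, 0.0088]
orientation: [-2.325, -2.112, -0.0]
contact_force: [-2.6, -0.1, 6.7]
grip_width: 0.0184
```

Request:
carry_out(series="0 0 0 0 0.4;0 0 0 0 0.5;0 0 0 0 0.5;0 0 0 0 0.5;0 0 -1 0 0.5;0 0 -3 0 0.5;0 0 -4 0 0.5;0 0 -4 0 0.5")

```text
clock: 52.65
tcp_pos: [0.6272, 0.1819, 0.13]
orientation: [2.326, 2.112, 0.0]
contact_force: [0.5, -0.4, 0.5]
grip_width: 0.0427
```

Request:
carry_out(series="2 0 -3 0 0.5;4 0 -2 0 0.5;4 0 0 0 0.5;2 0 0 0 0.5;0 0 0 0 0.5;0 0 0 0 0.5")

```text
clock: 53.4
tcp_pos: [0.6388, 0.2987, 0.1781]
orientation: [2.328, 2.108, -0.002]
contact_force: [0.0, 0.0, -0.2]
grip_width: 0.0429
```

Run:
```python
from h import *
o=r.get_obs();print(o["clock"],np.round(o["tcp_pos"],4),np.round(o["contact_force"],1))
f=cam("wrist");t=cam("top");s=cam("scene")
cv2.imwrite("pics/ag1.png",f["color"])
cv2.imwrite("pics/ag2.png",cv2.resize(s["color"][120:290,90:350],None,fx=3,fy=3,interpolation=cv2.INTER_CUBIC))
cv2.imwrite("pics/ag3.png",cv2.resize(t["color"][120:250,95:415],None,fx=2.5,fy=2.5,interpolation=cv2.INTER_CUBIC))
for n in("rod_dark_mid","filter_mid","tub_mid"):
    for nm,g in(("t",t),("s",s)):
        print(n,nm,[(np.round(x["uv"],1),round(x["confidence"],2)) for x in spotter.mark_of(g,n)[:1]])
```

```text
53.4 [0.6388 0.2987 0.1781] [ 0.   0.  -0.2]
rod_dark_mid t [(array([206.2, 220.5]), 0.91)]
rod_dark_mid s [(array([265.2, 166.4]), 0.59)]
filter_mid t [(array([284.9, 149.4]), 0.73)]
filter_mid s [(array([302.8, 137.4]), 0.85)]
tub_mid t [(array([362.6, 223.1]), 0.75)]
tub_mid s [(array([146.1, 234.3]), 0.85)]
```

View pics/ag1.png

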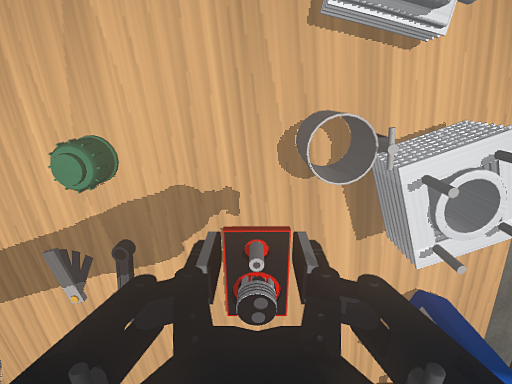

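View pics/ag2.png

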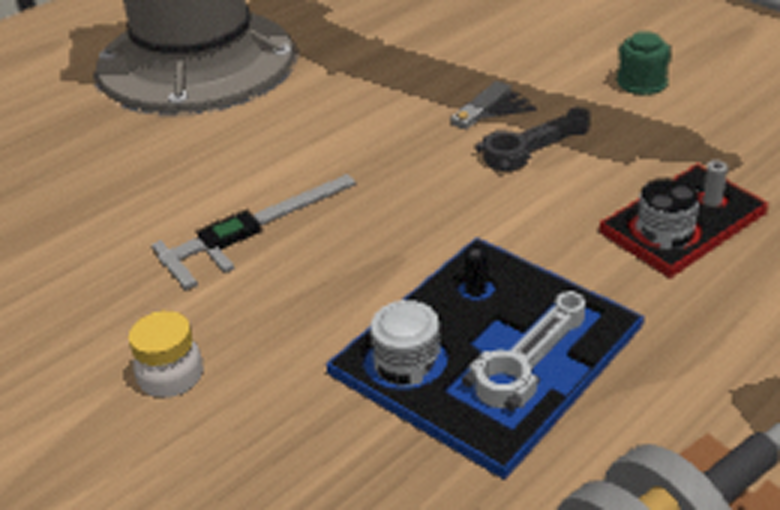

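View pics/ag3.png

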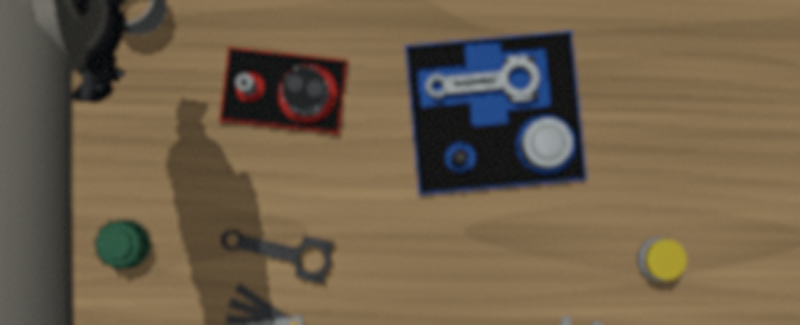

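All five parts sit in their cut-outs with colour visible all round. The dark rod, filter and tub are where they started, and the gripper is clear. I'll hand it in.

```bash
python3 -c "
from bench import r
print(r.get_obs()['clock'],r.hand_in())"
```

```text
the job is handed in; nothing more can be done
53.85 None
```

Both kits are made up and the job is handed in at 53.9 s. The blue tray holds the domed piston, the black pin and the bright rod, with its big end in the wide part. The red tray holds the black-crowned piston and the bright pin. I lowered each part until it touched the tray base, at about 2–7 N, before opening the fingers.

**Last checks:** The scene, top and wrist pictures show all five parts upright or flat in their cut-outs, with the tray base visible around each. The dark rod and tub were found within a few pixels of where they started. The filter matched in the scene view and by eye in the top view. The gripper was clear and read about zero force.

**What disagreed:**
- **Fingertip position:** In the pictures the fingertips stood about 8–23 mm behind the TCP, not 8 mm ahead as `r.tip_reach` says, so I set grasp heights from the images and contact forces. As a result, the domed piston, my first grasp, was held only near its crown edge.
- **Opening reading:** The reported opening read about 2 mm less than the stated part widths.
- **Network errors:** The network's top-view hits for the flat piston at the start and the filter at the end were wrong, so I ignored them.

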